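# Unbolt and shut the bead case

### The job

The bolt on the front of the bead case has been shot while the lid is up, so the lid cannot shut. First draw the bolt back out of its bore and swing its handle down into the side notch so that it stays parked there; then swing the lid shut and press down on it firmly so that it is fully seated. Leave the bolt parked, and leave the stones and the other things on the counter where they are.

Things in the scene. Friction and masses are not known exactly. Their poses are not given: they have to be found in the camera images.
- case: Open wooden bead case fixed to the table, front to the robot's right; 190 (x) x 280 (y) x 70 mm high; origin: centre of its underside; +x away from its front to the hinge side, z up. On its front is an aluminium bolt housing, top at z 80, x -151 to -105 mm; along y: lone far cheek -107 to -93, open gap -93 to -65 (for the lid's lug), barrel -65 to +95. The bolt's axis runs along y at x -130, z 62 mm
- bolt: Loose steel bolt, about 0.3 kg, in the barrel: bar 16 mm thick along its own y, from -103 (nose) to +40 mm; handle along its z: a round stem 12 mm thick, 56 mm long from the axis. Origin on the bar's axis, under the handle. Starts at case y 0 to 6 mm, handle up in the slot (may lean 15 degrees in it), nose in the far cheek. Slides towards case +y with a few N. The bar cannot be lifted out
- bolt_nose (a point): Nose end of the bolt, on its axis
- bolt_tip (a point): Free end of the bolt's handle, 56 mm from the bar's axis (118 mm above the table while the handle stands up); its last 29 mm have a black sleeve. Best pushed low, just above the housing: pushed high up, the bolt cocks and may jam
- bore (a point): Fixed point of the case: mouth of the barrel's bore, on the bolt's axis, at the gap (case frame -130, -65, 62 mm). The drawn nose lies beyond it, inside the barrel
- notch (a point): Middle of the side notch, fixed (case frame -145, 51, 60 mm). An 18 mm wide slot for the stem is open in the barrel's top from y -10 to a closed end at +62; there the stem stops, bolt origin at y 56. From y 40 to 62 the barrel's front (-x) wall is cut down to z 55: the notch. Only there can the handle tip to -x; past about 45 degrees it falls in by itself, lies about level and keeps the bolt back
- hinge (a point): Fixed point of the case: middle of the lid's hinge line, which runs along the case's y at x +95, z 70 mm
- lid: Dark wooden lid 190 x 280 x 10 mm, hinged on the case's far rim. Origin: middle of the hinge line. Shut, its axes match the case's and the board spans x -190 to 0, z 0 to 10 mm. Opens by turning about +y (its -x rises); starts 0.75 to 1.0 rad open, stays where left; 2 to 5 N at the front edge shuts it. A steel lug (22 mm wide, y -79, to x -240) lands on the shot bolt, stopping the lid 0.1 rad open
- lid_edge (a point): Point on the lid's upper face, middle of its width, 12 mm from the front edge (178 mm from the hinge line): a good place to push and press
- stone_disc: Bystander: dark red polished stone disc, 64 mm across, 22 mm thick, lying on the table in front of the case
- stone_slab: Bystander: mottled red stone slab 70 x 45 x 16 mm on the table beside the case's +y end
- stone_ring: Bystander: dark red stone ring, 64 mm across with a 20 mm hole, 16 mm thick, on the table beside the case's -y end
- stone_tile: Bystander: pale stone tile 60 x 60 x 12 mm, to the robot's right
- bowl: Bystander: white bowl 110 mm across, 45 mm high, to the robot's left
- brush: Bystander: hand brush lying on the table to the robot's left, about 200 mm long
- polish: Bystander: amber jar 48 mm across, 90 mm high, to the robot's right
Mind the look-alikes: they are no part of the job. There is more than one size of the bolt; the one meant has the size given above.

How it is judged:
By the outcome, as a careful person would: the job done as asked, in the order asked, and still so for the second after the job is handed in, with the robot touching nothing.
It also fails if it takes over 58 s, if anything falls off the work surface, if the arm or the gripper's body presses on something with over 40 N, if the wrist force passes 120 N, or if a joint passes its speed limit or range.

### The arm

A 6-joint arm with a two-finger parallel gripper is mounted at the origin on the work surface. World frame = base frame: x ahead of the robot, y to its left, z up, the work surface at z = 0. Lengths are in m, angles in rad, forces in N, time in s.
With the tool pointing down it reaches from about 0.35 to 0.775 m from the base axis. Payload 7.3 kg.
Tool frame: the origin (TCP) lies midway between the tips of the shut fingers; the grasp point (between the pads) lies 19 mm behind it; z points along the fingers, y is the direction in which the jaws open and shut (so a half turn about z gives the same grasp; the last joint's range is limited). The gripper opens to 92 mm and grips with 3 to 60 N. Pads are 19 mm wide; open, the fingers measure 130 mm over their backs; the gripper's body (75 mm by 190 mm) begins 47 mm behind the grasp point.
Start: joints at [-1.42, 0.342, 1.524, -0, 1.275, -0.146], TCP at [0.154, -0.502, 0.191] pointing down, gripper open.
Joint ranges: [-2.53, 2.53], [-0.77, 2.02], [0.04, 2.7], [-1, 4.14], [0.28, 2.66], [-3.11, 3.11]. Speed limits (rad/s): [2.57, 2.57, 3.14, 3.14, 3.14, 3.14].

### API

Orientations are given as [roll, pitch, yaw] about the fixed x, y, z axes, in that order (R = Rz(yaw) Ry(pitch) Rx(roll)).
In Python, from cell import robot gives the robot as it stands.
- The arm moves only by the tool step_arm, never from a script. Its argument "moves" is a list that holds one entry, the list of rows, each a list of 4 numbers: the shift along the tool's x, y, z in m, then the turn about the tool's z in rad. In form: [[[dx, dy, dz, roll], ...]]. A call has 1 to 8 rows; each row shifts and turns the commanded pose from where the row before left it, along the tool's axes as they then stand; what a row does not reach is not made up. A row lasts 1/12 s, in which the tool goes at most 41.7 mm and 7.16 degrees, less where a joint would pass 70% of its speed; a pose out of reach is approached as far as the arm can. A call with a gripper value outside its range is refused whole. "hand" is the opening, from 0 (shut) to 1 (fully open), set as the call begins (left out, the last holds). The fingers move at their own pace and stop on an object; "force" is the grip in N (left out, the last holds). Time passes only in rows, so rows that do not move let the fingers close. It gives the time, the measured TCP pose, the force and the opening at its end, in the units of the state.
- robot.observe(): the state, without advancing time (a new reading comes with each control period).
- robot.read_camera(name): name is "scene" or "top" or "wrist"; returns a dict with "frame" (400x640x3 uint8, red, green, blue), "fovy" (degrees; the focal length in pixels is half the picture's height over the tangent of half this angle, whatever the lens; pixels are square), "cx", "cy" (the principal point, pixels), "R" (3x3) and "t" (3): a world point X has camera coordinates R X + t. Camera axes: x right, y down, z forward; pixel columns grow to the right and rows downward; lengths in m; the calibration is good to about 2 mm. A picture is of the moment at which its call begins. There is no depth.
- robot.hand_in(): hands the job in, once; it reports no verdict.
The state is a dict: "time": time; "qpos": joint angles; "qvel": joint speeds; "joint_efforts": joint torques, N m; "tool_pos": TCP position; "tool_rot": TCP orientation; "contact_force": force on the tool from outside, world axes, zero at the start; "torque": the same for the moment, N m; "opening": finger opening in m.
Only numpy, scipy, OpenCV 4.12 (cv2) and the standard library are available. Lean on these libraries where they do the work, as an engineer would, in place of code of your own. Each camera call takes 0.05 s, during which the arm holds its last target.

## Working session

There is one attempt and no reset: what is moved stays moved. The work goes in short steps, Python scripts to look and compute and a tool call to move; the robot and the scene stay as the last step left them, time stands still between calls to the robot, and variables do not carry over. Pictures are saved under pics/ and viewed, and the job is handed in when it is done.

Besides the shell and the picture viewer there is one more tool, called after "Call:" as name(argument=value, ...), one argument or row to a line, values as JSON. step_arm: Moves the arm, as the interface text tells. Its arguments: {"type":"object","properties":{"moves":{"type":"array","items":{"type":"array","items":{"type":"array","items":{"type":"number"}}}},"hand":{"type":"number"},"force":{"type":"number"}},"required":["moves"]}

```bash
mkdir -p pics
cat > h.py <<'E'
from cell import robot
import cv2,numpy as np,json
def snap(n,f):
    c=robot.read_camera(n); cv2.imwrite(f'pics/{f}.png',c['frame'][:,:,::-1]); np.savez(f'pics/{f}.npz',**{k:np.array(c[k]) for k in('fovy','cx','cy','R','t')}); return c
def proj(f,X):
    c=np.load(f'pics/{f}.npz'); fl=200/np.tan(np.radians(c['fovy'])/2)
    p=(c['R']@np.atleast_2d(X).T).T+c['t']; return np.c_[fl*p[:,0]/p[:,2]+c['cx'],fl*p[:,1]/p[:,2]+c['cy']]
def ray(f,u,v):
    c=np.load(f'pics/{f}.npz'); fl=200/np.tan(np.radians(c['fovy'])/2)
    d=c['R'].T@np.array([(u-c['cx'])/fl,(v-c['cy'])/fl,1]); o=-c['R'].T@c['t']; return o,d
def atz(f,u,v,z):
    o,d=ray(f,u,v); return o+d*(z-o[2])/d[2]
def crop(f,x0,y0,x1,y1,s,out):
    im=cv2.imread(f'pics/{f}.png')[y0:y1,x0:x1]; cv2.imwrite(f'pics/{out}.png',cv2.resize(im,None,fx=s,fy=s,interpolation=cv2.INTER_CUBIC))
E
python3 - <<'E'
from h import *
for n in('scene','top','wrist'): snap(n,n+'0')
print(robot.observe())
for n in('scene0','top0','wrist0'):
    c=np.load(f'pics/{n}.npz'); print(n,c['fovy'],-c['R'].T@c['t'],c['R'][2])
E
```

```text
{'time': 0.15, 'qpos': array([-1.42002101e+00,  3.42551970e-01,  1.52475589e+00, -2.66335347e-06,
        1.27541233e+00, -1.46018636e-01]), 'qvel': array([-0.00047011, -0.00194953, -0.00153837,  0.00191088,  0.00127703,
        0.00145481]), 'joint_efforts': array([ 1.97586915e-04, -4.31469047e+01, -2.44353139e+01,  7.16970116e-02,
        5.37133554e-02, -9.82159258e-05]), 'tool_pos': array([ 0.1535002 , -0.50171286,  0.19012476]), 'tool_rot': array([-3.14047674e+00, -1.61536964e-04,  2.96794640e-01]), 'contact_force': array([-0.02534844, -0.28061053, -0.12293824]), 'torque': array([-0.00663111,  0.06274715,  0.0393139 ]), 'opening': 0.0918849857197797}
scene0 53.65837883587554 [1.17098829 0.1121084  1.07776617] [-0.55086777 -0.09868572 -0.82873749]
top0 46.22115303622808 [ 0.34788077 -0.00734767  1.55250686] [ 0.11634198  0.01793587 -0.99304725]
wrist0 69.27865813849384 [ 0.23318518 -0.47762331  0.3847847 ] [-0.29195112 -0.08845306 -0.95233429]
```

View pics/scene0.png

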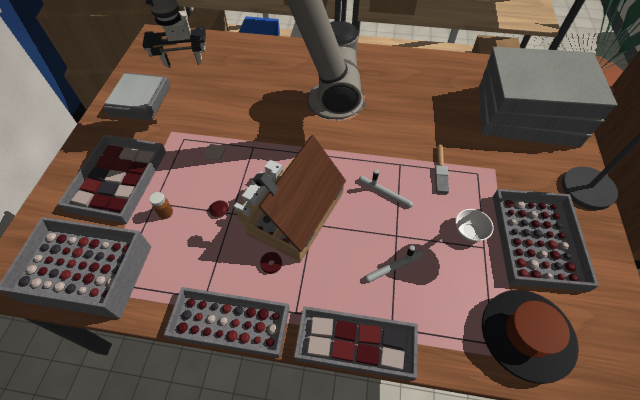

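View pics/top0.png

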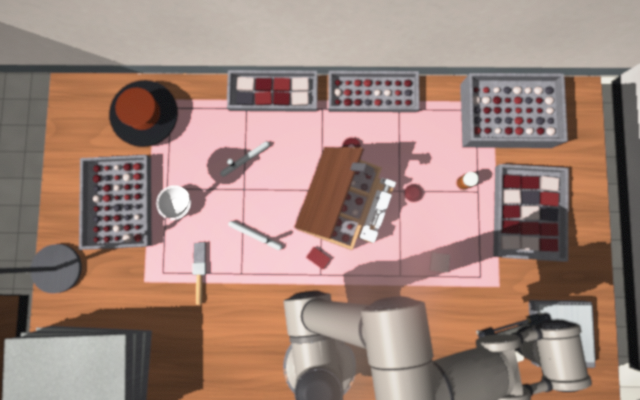

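View pics/wrist0.png

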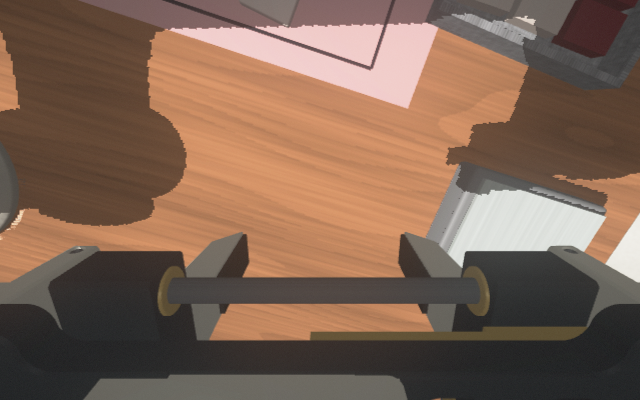

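Run:
```python
from h import *
crop('top0',280,120,440,270,5,'ct0'); crop('scene0',200,120,360,280,5,'cs0')
for z,u,v in((0,320,200),(.08,395,182),(.08,375,240)): print(atz('top0',u,v,z))
```

```text
[0.53659093 0.00379407 0.        ]
[ 0.58714031 -0.23385434  0.08      ]
[ 0.40286561 -0.17034371  0.08      ]
```

View pics/ct0.png

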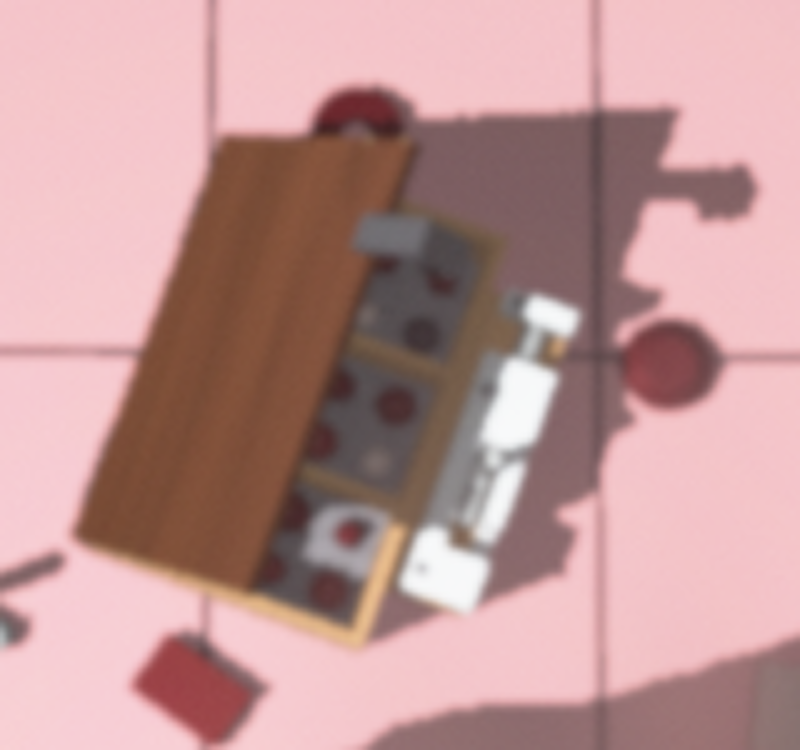

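View pics/cs0.png

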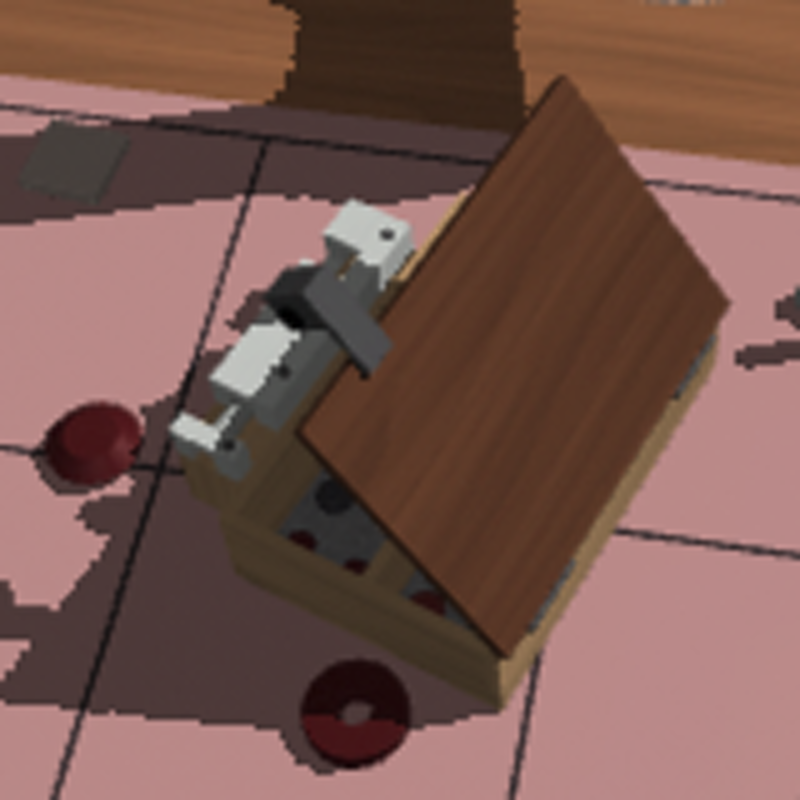

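```bash
cat >> h.py <<'E'
def W(P,X):
    X=np.atleast_2d(X)/1000.; a=P[2]; R=np.array([[np.cos(a),-np.sin(a),0],[np.sin(a),np.cos(a),0],[0,0,1]])
    return X@R.T+[P[0],P[1],0]
E
python3 - <<'E'
from h import *
from scipy.optimize import least_squares
T=np.array([[-95,140,70,360,645],[-95,-140,70,503,237],[-151,95,80,472,612],[-105,95,80,400,585],[-151,-107,80,580,312],[-151,-65,80,562,372]],float)
S=np.array([[-95,-140,0,232,572],[95,-140,0,502,710],[95,-140,70,508,660],[-151,-107,80,170,425],[-151,-65,80,210,382],[-151,95,80,325,235],[-105,95,80,410,248]],float)
T[:,3:]=T[:,3:]/5+[280,120]; S[:,3:]=S[:,3:]/5+[200,120]
def r(P): return np.r_[(proj('top0',W(P,T[:,:3]))-T[:,3:]).ravel(),(proj('scene0',W(P,S[:,:3]))-S[:,3:]).ravel()]
s=least_squares(r,[.5,-.08,1.9],loss='soft_l1'); print(s.x,s.fun.reshape(-1,2).round(1))
P=s.x; np.save('P.npy',P)
B=[(x,y,z) for x in(-95,95) for y in(-140,140) for z in(0,70)]+[(x,y,80) for x in(-151,-105) for y in(-107,-93,-65,95)]+[(-130,y,62+56) for y in(0,6)]
for n,o,k in(('top0',(280,120),'ot'),('scene0',(200,120),'os')):
    im=cv2.imread(f'pics/c{n[0]}0.png')
    for u,v in (proj(n,W(P,B))-o)*5: cv2.circle(im,(int(u),int(v)),4,(0,255,0),1)
    cv2.imwrite(f'pics/{k}.png',im)
E
```

```text
[ 0.53615242 -0.05557775  1.23612497] [[ 0.   0.4]
 [ 0.5 -0.5]
 [-0.5 -0.5]
 [ 0.  -0.1]
 [-1.2 -0.6]
 [-1.9 -0.2]
 [ 0.4  0.6]
 [ 0.2 -0.1]
 [-1.9 -0.5]
 [-0.7  0.9]
 [-0.8 -0.8]
 [ 4.  -7.7]
 [-0.8 -5.1]]
```

View pics/ot.png

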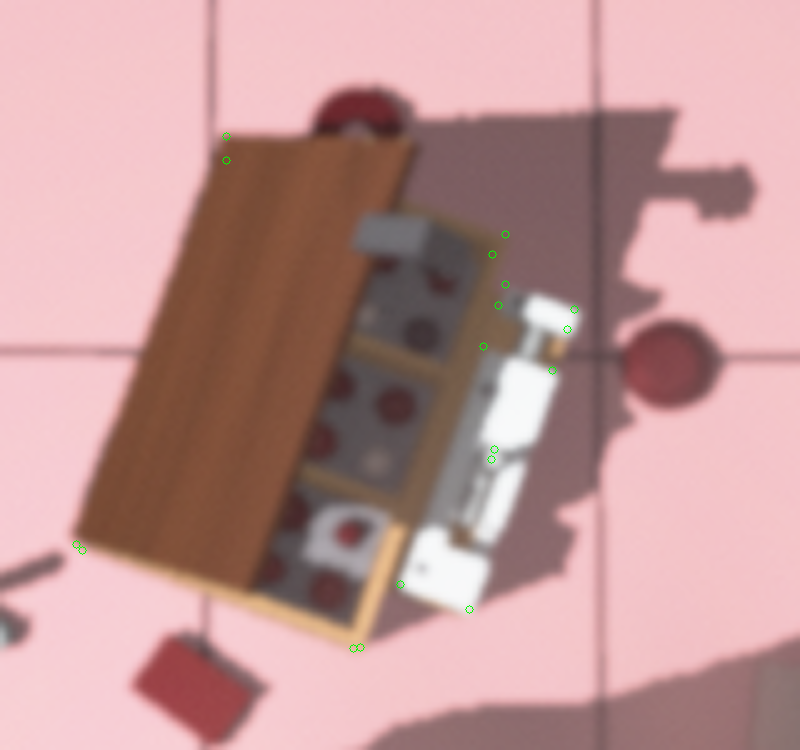

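View pics/os.png

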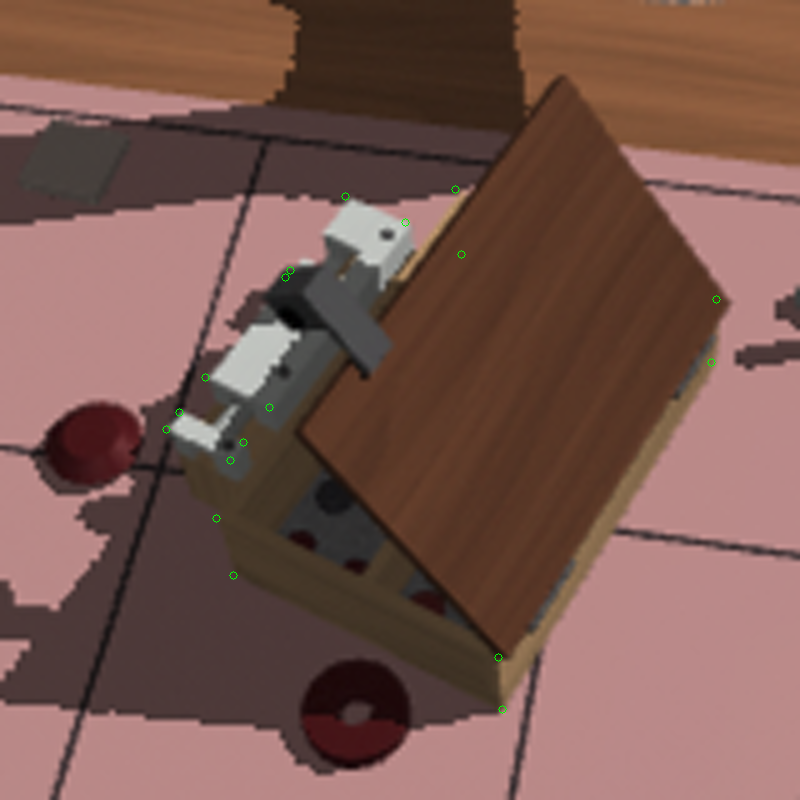

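```bash
cat >> h.py <<'E'
def rot():
    from scipy.spatial.transform import Rotation as Q
    return Q.from_euler('xyz',robot.observe()['tool_rot']).as_matrix()
def go(X,case=True,P=None):
    if P is None: P=np.load('P.npy')
    w=W(P,X)[0] if case else np.array(X,float)
    o=robot.observe(); d=rot().T@(w-o['tool_pos']); print('world',w.round(4),'delta tool',d.round(4))
    return d
def incase(w):
    P=np.load('P.npy'); a=P[2]; d=np.array(w)-[P[0],P[1],0]; return np.array([d[0]*np.cos(a)+d[1]*np.sin(a),-d[0]*np.sin(a)+d[1]*np.cos(a),d[2]])*1000
E
python3 - <<'E'
from h import *
from scipy.optimize import least_squares
T=np.array([[-95,140,70,360,645],[-95,-140,70,503,237],[-151,95,80,472,612],[-105,95,80,400,585],[-151,-107,80,580,312],[-151,-65,80,560,372],[95,140,80,75,540],[95,-140,80,221,137]],float)
S=np.array([[-95,-140,0,234,572],[95,-140,0,502,710],[-151,-107,80,170,428],[-151,-65,80,210,380],[-151,95,80,350,200],[-105,95,80,411,230]],float)
T[:,3:]=T[:,3:]/5+[280,120]; S[:,3:]=S[:,3:]/5+[200,120]
for k in (0,1,2):
    def r(P): 
        a=(proj('top0',W(P,T[:,:3]))-T[:,3:]).ravel();b=(proj('scene0',W(P,S[:,:3]))-S[:,3:]).ravel()
        return [np.r_[a,b],a,b][k]
    s=least_squares(r,[.5,-.08,1.2]); print(s.x,(s.fun.reshape(-1,2)*5).round(0).tolist())
    if k==0: np.save('P.npy',s.x)
go([-150,0,190]); print(incase(robot.observe()['tool_pos']))
E
```

```text
[ 0.53618246 -0.05511722  1.2327956 ] [[-1.0, 2.0], [2.0, -2.0], [-4.0, -2.0], [-1.0, -0.0], [-6.0, -2.0], [-8.0, -0.0], [-0.0, 3.0], [6.0, -4.0], [0.0, 3.0], [1.0, -0.0], [-3.0, 1.0], [-3.0, -3.0], [-3.0, -4.0], [-4.0, -7.0]]
[ 0.53559724 -0.05607154  1.23564106] [[1.0, 3.0], [3.0, -1.0], [-2.0, -1.0], [1.0, 0.0], [-5.0, -2.0], [-7.0, 0.0], [2.0, 4.0], [7.0, -3.0]]
[ 0.5380408  -0.05352081  1.22328186] [[1.0, 3.0], [0.0, 3.0], [-1.0, 1.0], [-1.0, -2.0], [1.0, -2.0], [0.0, -5.0]]
world [ 0.4864 -0.1966  0.19  ] delta tool [ 4.076e-01 -1.944e-01  4.000e-04]
[-548.2250884   212.93808423  190.12475593]
```

Call:
step_arm(
  moves=[
    [[0.034, -0.016, 0, 0], [0.034, -0.016, 0, 0], [0.034, -0.016, 0, 0], [0.034, -0.016, 0, 0], [0.034, -0.016, 0, 0], [0.034, -0.016, 0, 0], [0.034, -0.016, 0, 0], [0.034, -0.016, 0, 0]],
  ],
  hand=0,
  force=20,
)

```text
time: 0.82
tool_pos: [0.3772, -0.2985, 0.1906]
tool_rot: [-3.142, 0.0, 0.297]
contact_force: [0.1, -1.0, 1.1]
opening: 0.0436
```

Call:
step_arm(
  moves=[
    [[0, 0, 0, 0.12], [0, 0, 0, 0.12], [0, 0, 0, 0.12], [0, 0, 0, 0.12], [0, 0, 0, 0.12], [0, 0, 0, 0.12], [0, 0, 0, 0.12], [0, 0, 0, 0.12]],
  ],
)

```text
time: 1.48
tool_pos: [0.3761, -0.2999, 0.1904]
tool_rot: [-3.142, 0.001, -0.669]
contact_force: [0.0, 0.1, 0.3]
opening: 0.0005
```

Call:
step_arm(
  moves=[
    [[0, 0, 0, 0.12], [0, 0, 0, 0.12], [0, 0, 0, 0.12], [0, 0, 0, 0.12], [0, 0, 0, 0.12], [0, 0, 0, 0.12], [0, 0, 0, 0.12], [0, 0, 0, 0.12]],
  ],
)

```text
time: 2.15
tool_pos: [0.3761, -0.2999, 0.1904]
tool_rot: [3.141, 0.0, -1.629]
contact_force: [-1.0, -0.6, 0.3]
opening: 0.0005
```

Run:
```python
from h import *
o=robot.observe();print(o['time'],o['tool_pos'],o['tool_rot'],o['qpos'],o['opening'])
snap('wrist','w1');print(incase(o['tool_pos']));go([-190,0,190])
```

```text
2.15 [ 0.37608813 -0.29994787  0.19036165] [ 3.14112286e+00  3.73674040e-04 -1.62911505e+00] [-8.32691436e-01  2.62249512e-01  1.63928038e+00 -6.48938676e-05
  1.24065990e+00  2.36724091e+00] 0.0005424624389188668
[-284.0655416    69.84988067  190.36165451]
world [ 0.4732 -0.2344  0.19  ] delta tool [-0.0718 -0.0926  0.0004]
```

View pics/w1.png

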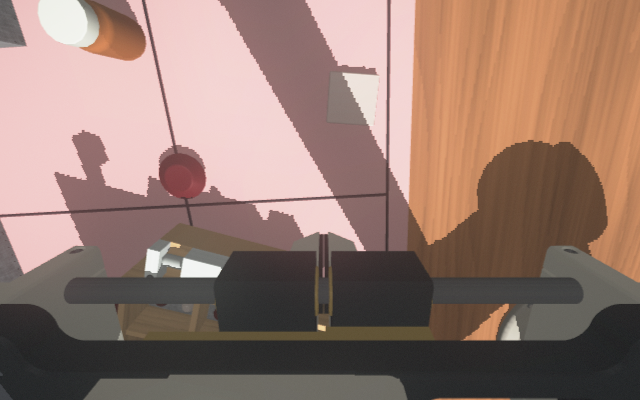

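Run:
```python
from h import *
crop('top0',360,175,400,245,11,'z1')
crop('scene0',235,155,290,205,14,'z2')
o=(360,175)
for n,o,s in(('top0',(360,175),11),('scene0',(235,155),14)):
  for y in(0,6):
    for l in(-15,0,15):
      l=np.radians(l)
      print(n,y,round(l,2),((proj(n,W(np.load('P.npy'),[[-130+56*np.sin(l),y,62+56*np.cos(l)],[-130+18*np.sin(l),y,62+18*np.cos(l)]]))-o)*s).round(0).tolist())
```

```text
top0 0 -0.26 [[255.0, 405.0], [206.0, 405.0]]
top0 0 0.0 [[206.0, 386.0], [191.0, 399.0]]
top0 0 0.26 [[156.0, 369.0], [175.0, 394.0]]
top0 6 -0.26 [[248.0, 425.0], [199.0, 425.0]]
top0 6 0.0 [[199.0, 406.0], [184.0, 419.0]]
top0 6 0.26 [[149.0, 389.0], [168.0, 414.0]]
scene0 0 -0.26 [[257.0, 267.0], [316.0, 383.0]]
scene0 0 0.0 [[312.0, 287.0], [333.0, 389.0]]
scene0 0 0.26 [[369.0, 317.0], [351.0, 399.0]]
scene0 6 -0.26 [[272.0, 247.0], [331.0, 363.0]]
scene0 6 0.0 [[327.0, 267.0], [348.0, 370.0]]
scene0 6 0.26 [[384.0, 298.0], [366.0, 379.0]]
```

View pics/z1.png

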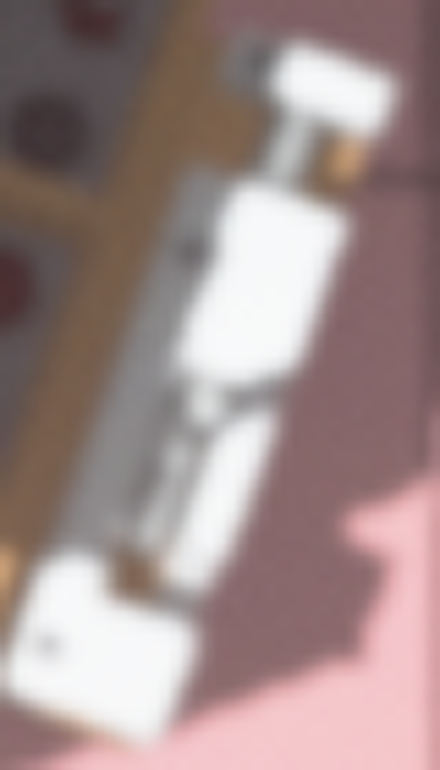

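View pics/z2.png

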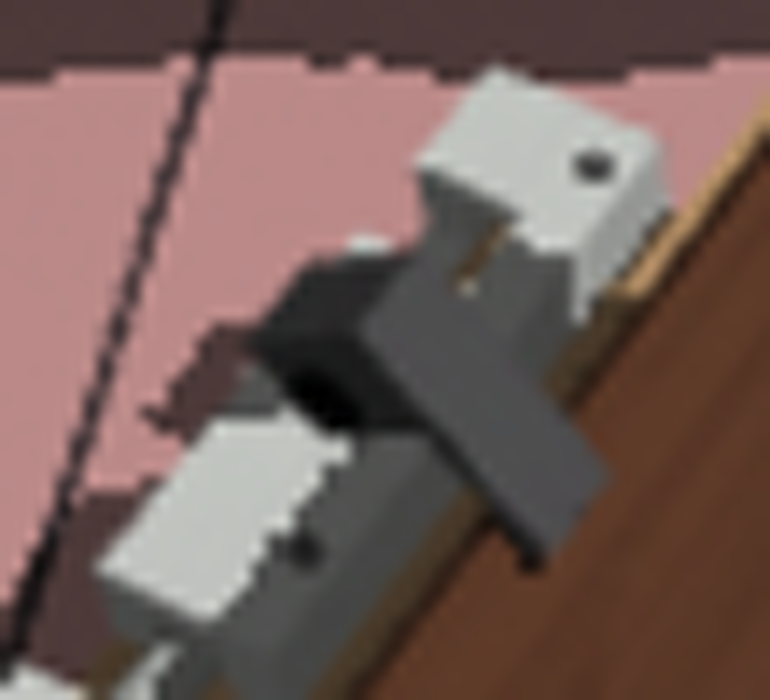

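Run:
```python
from h import *
P=np.load('P.npy')
for th in(.75,.8,.85,.9,.95,1.0):
  c,s=np.cos(th),np.sin(th)
  f=lambda x,y,z:[95+x*c+z*s,y,70-x*s+z*c]
  L=[f(-190,140,10),f(-190,-140,10),f(-240,-79,10),f(-240,-79,0)]
  print(th,np.round(L[2],0),((proj('top0',W(P,L))-[280,120])*5).round(0).tolist(),((proj('scene0',W(P,L))-[200,120])*5).round(0).tolist())
```

```text
0.75 [-74. -79. 241.] [[278.0, 609.0], [441.0, 157.0], [472.0, 265.0], [482.0, 271.0]] [[529.0, 79.0], [268.0, 433.0], [264.0, 285.0], [256.0, 288.0]]
0.8 [-65. -79. 249.] [[267.0, 604.0], [430.0, 151.0], [459.0, 257.0], [469.0, 264.0]] [[539.0, 75.0], [277.0, 432.0], [276.0, 282.0], [267.0, 284.0]]
0.85 [-56. -79. 257.] [[255.0, 599.0], [419.0, 144.0], [445.0, 249.0], [456.0, 256.0]] [[550.0, 73.0], [288.0, 431.0], [289.0, 279.0], [279.0, 281.0]]
0.9 [-46. -79. 264.] [[242.0, 594.0], [408.0, 138.0], [430.0, 241.0], [442.0, 248.0]] [[561.0, 71.0], [299.0, 431.0], [303.0, 278.0], [292.0, 279.0]]
0.95 [-36. -79. 271.] [[229.0, 589.0], [396.0, 131.0], [414.0, 233.0], [427.0, 239.0]] [[573.0, 69.0], [311.0, 432.0], [318.0, 277.0], [306.0, 278.0]]
1.0 [-26. -79. 277.] [[216.0, 584.0], [383.0, 124.0], [398.0, 224.0], [411.0, 231.0]] [[585.0, 68.0], [323.0, 433.0], [333.0, 277.0], [320.0, 277.0]]
```

Run:
```python
from h import *
go([-132,-50,190])
```

```text
world [ 0.5396 -0.1962  0.19  ] delta tool [-0.1142 -0.1564  0.0003]
```

Call:
step_arm(
  moves=[
    [[-0.016, -0.022, 0, 0], [-0.016, -0.022, 0, 0], [-0.016, -0.022, 0, 0], [-0.016, -0.022, 0, 0], [-0.016, -0.022, 0, 0], [-0.016, -0.022, 0, 0], [-0.018, -0.024, 0, 0], [0, 0, 0, 0.1]],
  ],
)

```text
time: 2.87
tool_pos: [0.5413, -0.1914, 0.19]
tool_rot: [-3.14, 0.001, -1.716]
contact_force: [-0.9, 0.3, -0.3]
opening: 0.0005
```

Run:
```python
from h import *
o=robot.observe();print(o['time'],incase(o['tool_pos']),o['tool_rot'],o['qpos'])
for n in('wrist','scene','top'): snap(n,n+'2')
crop('scene2',180,60,340,220,5,'cs2');crop('top2',300,120,440,270,5,'ct2')
go([-132,-50,84])
```

```text
2.8667 [-126.85684124  -49.99123842  190.00522036] [-3.14044308e+00  1.47537863e-03 -1.71643203e+00] [-4.74411826e-01  4.32470052e-01  1.38647807e+00  1.82367171e-03
  1.32203330e+00  2.81236893e+00]
world [ 0.5396 -0.1962  0.084 ] delta tool [ 0.0018 -0.0021  0.1061]
```

View pics/cs2.png

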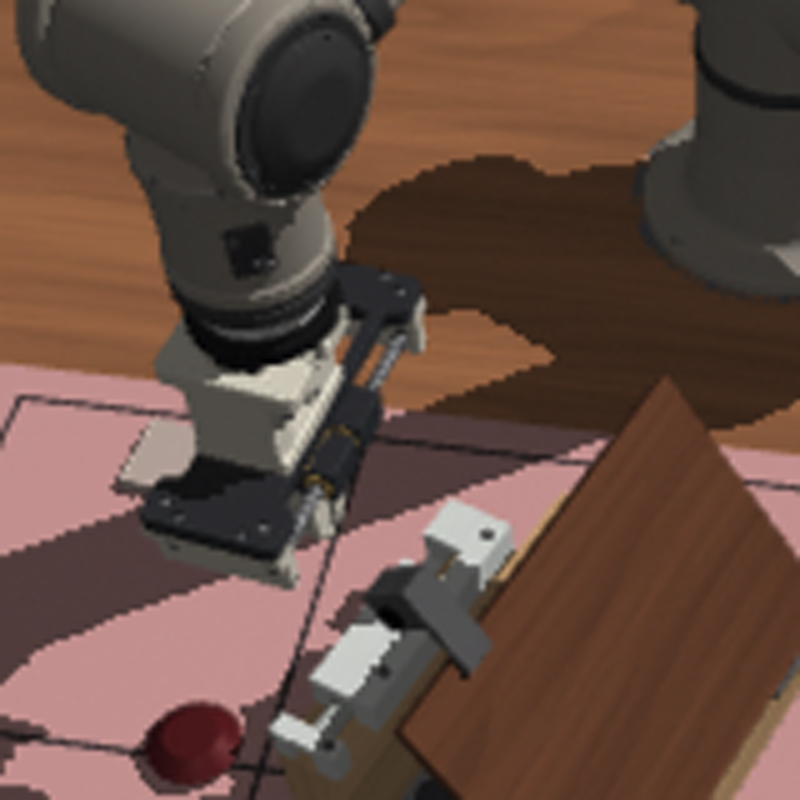

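View pics/ct2.png

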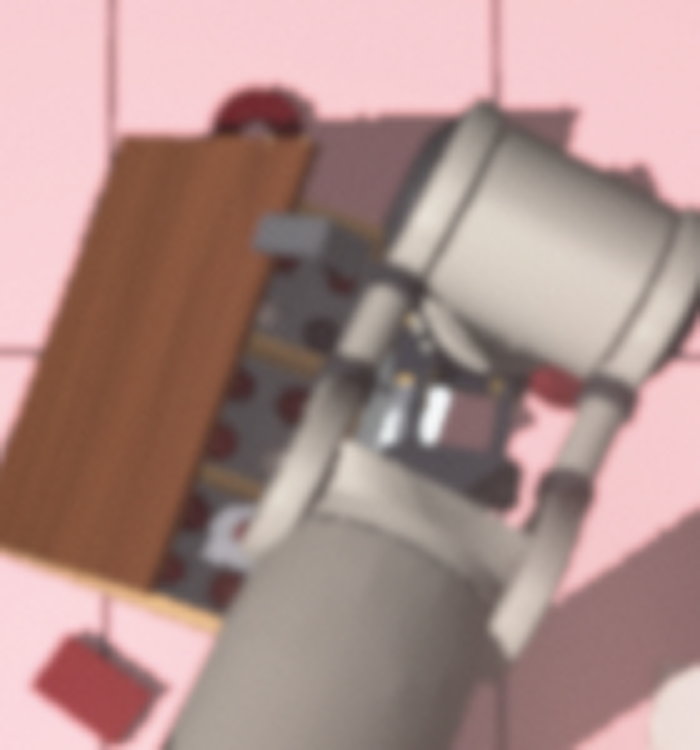

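View pics/wrist2.png

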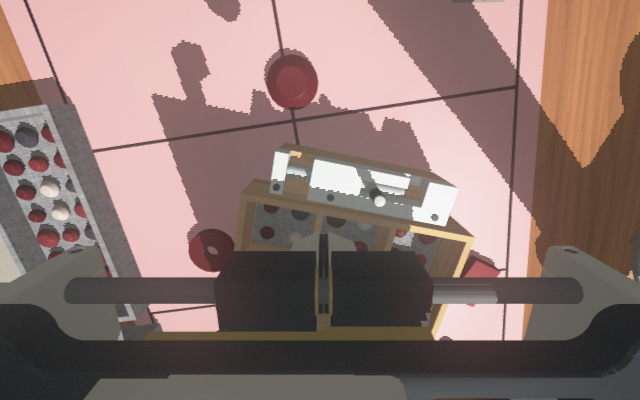

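Run:
```python
from h import *
P=np.load('P.npy')
B=[(x,y,80) for x in(-151,-105) for y in(-107,-65,95)]+[(-95,y,70) for y in(-140,140)]
print(proj('wrist2',W(P,B)).round(0).tolist())
im=cv2.imread('pics/wrist2.png')
for u,v in proj('wrist2',W(P,B)): cv2.circle(im,(int(u),int(v)),2,(0,255,0),1)
for y in(0,6):
  for l in np.radians([-15,0,15]):
    u,v=proj('wrist2',W(P,[-130+56*np.sin(l),y,62+56*np.cos(l)]))[0]; print(y,l.round(2),(u-260)*4,(v-130)*4)
cv2.imwrite('pics/x.png',im); crop('x',230,130,430,260,4,'cw2')
```

```text
[[275.0, 153.0], [314.0, 160.0], [458.0, 188.0], [269.0, 194.0], [306.0, 201.0], [444.0, 226.0], [240.0, 194.0], [475.0, 237.0]]
0 -0.26 471.75036240888653 226.78341768063808
0 0.0 458.31416321774464 285.32503863192767
0 0.26 442.70008980713806 337.18923988301697
6 -0.26 495.91184582674896 231.39283995221922
6 0.0 482.27455676722934 289.82077254800083
6 0.26 466.1655804995662 341.5260169129431
```

View pics/cw2.png

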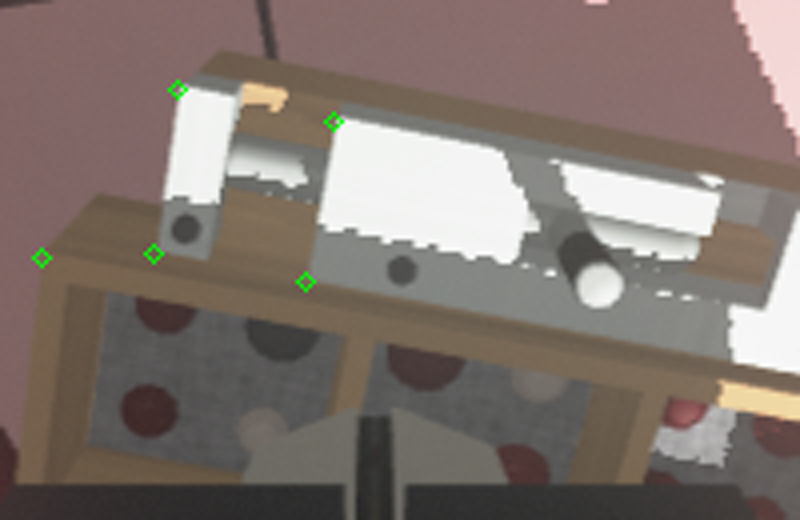

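Call:
step_arm(
  moves=[
    [[0.002, 0, 0.03, 0.04], [0, 0, 0.03, 0.04], [0, 0, 0.025, 0], [0, 0, 0.014, 0], [0, 0, 0.006, 0], [0, 0, 0, 0]],
  ],
)

```text
time: 3.52
tool_pos: [0.5363, -0.1967, 0.0844]
tool_rot: [3.139, 0.001, -1.802]
contact_force: [-0.0, -0.1, -0.4]
opening: 0.0001
```

Run:
```python
from h import *
o=robot.observe();print(o['time'],incase(o['tool_pos']),o['tool_rot'],o['qpos'][5],o['contact_force'])
go([-131,-24,84.5]); go([-131,31,84.5]);go([-131,38,84.5])
```

```text
3.5167 [-133.48002342  -47.08370219   84.3987667 ] [ 3.13873755e+00  5.25251989e-04 -1.80182022e+00] 2.8872738249304173 [-0.00988997 -0.06087149 -0.44334932]
world [ 0.5154 -0.1867  0.0845] delta tool [-0.0049  0.0227 -0.    ]
world [ 0.4635 -0.1684  0.0845] delta tool [-0.0108  0.0774  0.0001]
world [ 0.4569 -0.1661  0.0845] delta tool [-0.0116  0.0843  0.0001]
```

Call:
step_arm(
  moves=[
    [[-0.003, 0.012, 0, 0.04], [-0.001, 0.009, 0, 0.04], [0, 0.004, 0, 0], [0, 0.004, 0, 0], [0, 0.004, 0, 0], [0, 0.004, 0, 0], [0, 0, 0, 0]],
  ],
)

```text
time: 4.1
tool_pos: [0.5026, -0.1824, 0.0859]
tool_rot: [-3.141, -0.0, -1.883]
contact_force: [0.7, 0.3, 0.1]
opening: 0.0006
```

Run:
```python
from h import *
o=robot.observe();print(o['time'],incase(o['tool_pos']),o['tool_rot'],o['qpos'][5],o['contact_force'])
go([-130,31,84.5]);
```

```text
4.1 [-131.21229685  -10.5611694    85.91896327] [-3.14148499e+00 -1.57477968e-04 -1.88253044e+00] 2.9620049213433037 [0.72022209 0.31734054 0.13953472]
world [ 0.4638 -0.1675  0.0845] delta tool [-0.0023  0.0415  0.0014]
```

Call:
step_arm(
  moves=[
    [[0, 0.005, 0.001, 0], [0, 0.005, 0, 0], [0, 0.005, 0, 0], [0, 0.005, 0, 0], [-0.001, 0.005, 0, 0], [0, 0.005, 0, 0], [0, 0.004, 0, 0]],
  ],
)

```text
time: 4.68
tool_pos: [0.4704, -0.1707, 0.0846]
tool_rot: [3.141, -0.0, -1.883]
contact_force: [-0.2, -0.3, -0.7]
opening: 0.0006
```

Run:
```python
from h import *
o=robot.observe();print(o['time'],incase(o['tool_pos']),o['contact_force'],o['tool_rot'][2])
for n in('wrist','top','scene'): snap(n,n+'3')
crop('wrist3',220,100,460,280,3,'cw3'); crop('top3',340,160,420,260,6,'ct3')
```

```text
4.6833 [-130.87847341   23.71364977   84.63864077] [-0.16106685 -0.26746866 -0.73434653] -1.883058666308799
```

View pics/wrist3.png

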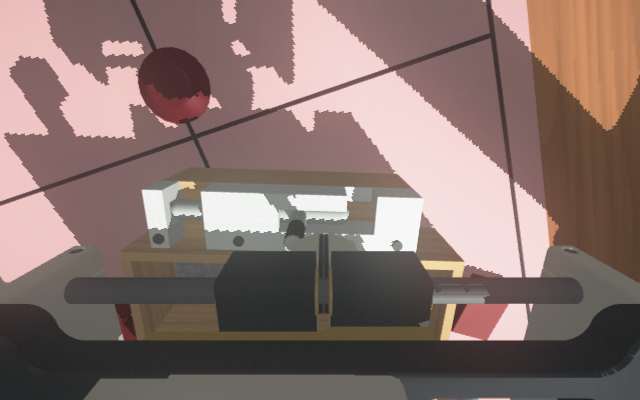

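View pics/scene3.png

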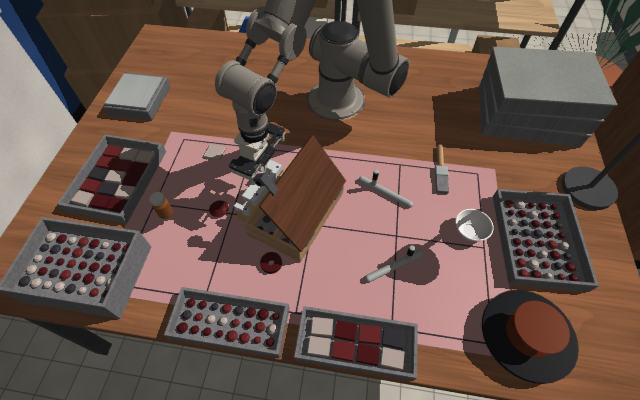

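Run:
```python
from h import *
P=np.load('P.npy');o=robot.observe();print('tcp',proj('wrist3',o['tool_pos']),proj('wrist2',[.5413,-.1914,.19]))
for y in(0,5,10,40,48): print(y,proj('wrist3',W(P,[[-130,y,118],[-130,y,80]])).round(0).tolist())
print(proj('wrist3',W(P,[[-151,-65,80],[-151,95,80],[-105,95,80]])))
crop('wrist3',180,150,440,270,3,'cw3')
```

```text
tcp [[322.74485893 224.24741418]] [[323.42791922 224.3502179 ]]
0 [[285.0, 246.0], [292.0, 222.0]]
5 [[293.0, 246.0], [298.0, 222.0]]
10 [[301.0, 246.0], [305.0, 223.0]]
40 [[350.0, 247.0], [345.0, 224.0]]
48 [[363.0, 248.0], [356.0, 224.0]]
[[200.9753628  192.96344278]
 [422.63741802 198.55284224]
 [414.8332977  255.18247024]]
```

View pics/cw3.png

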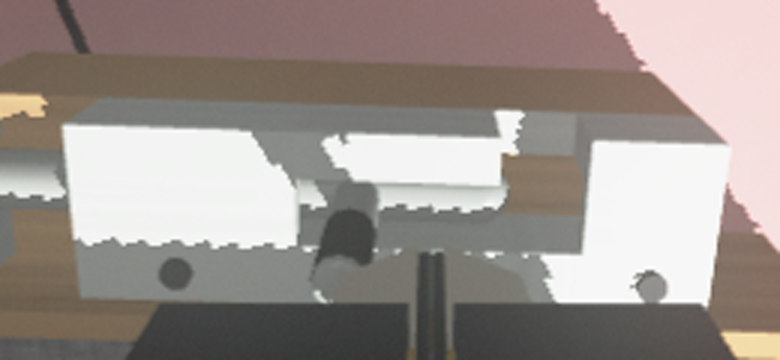

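Run:
```python
from h import *
P=np.load('P.npy');o=robot.observe()
crop('scene3',220,110,310,230,6,'cs3'); crop('top3',340,150,420,260,6,'ct3')
print((proj('scene3',np.r_[[o['tool_pos']],W(P,[[-130,5,118]])])-[220,110])*6,(proj('top3',np.r_[[o['tool_pos']],W(P,[[-130,5,118]])])-[340,150])*6)
```

```text
[[254.2787674  398.74682187]
 [228.90133451 385.84807039]] [[212.1282521  409.14256655]
 [229.32384029 369.85588936]]
```

View pics/cs3.png

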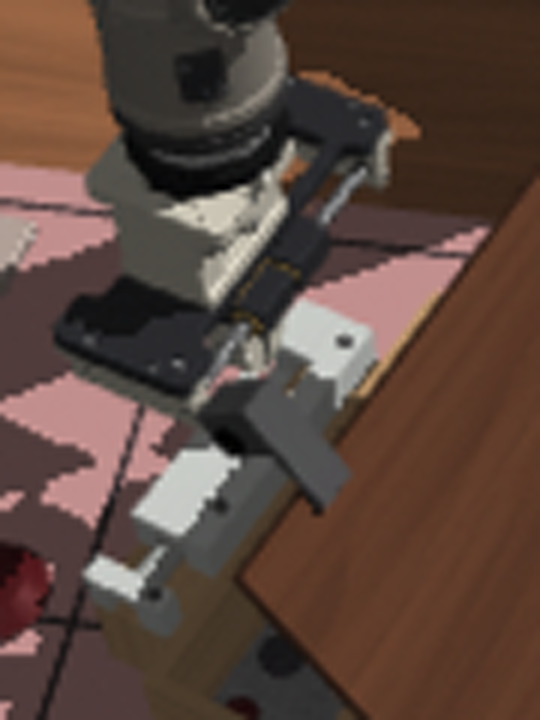

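View pics/ct3.png

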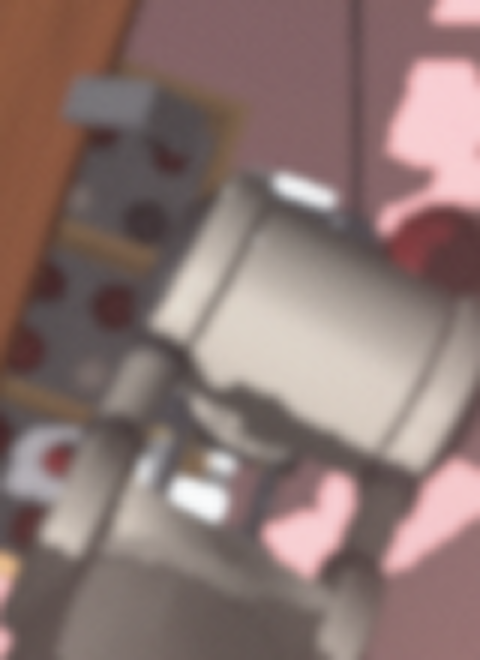

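Run:
```python
from h import *
from scipy.spatial.transform import Rotation as Q
R=Q.from_euler('xyz',[-3.1405,-.00016,.2968]).as_matrix(); t=np.array([.1535,-.5017,.1901])
for X in ([0,0,0],[0,0,-.019],[0,0,-.04],[.0095,0,0],[.0095,.046,0],[.0095,-.046,0],[-.0095,.046,0],[-.0095,.046,-.04],[.0095,.046,-.04],[.0095,.046,-.066]): print(X,proj('wrist0',t+R@X).round(0))
crop('wrist0',140,200,500,380,2.2,'cw0')
```

```text
[0, 0, 0] [[323. 225.]]
[0, 0, -0.019] [[323. 236.]]
[0, 0, -0.04] [[323. 251.]]
[0.0095, 0, 0] [[323. 212.]]
[0.0095, 0.046, 0] [[387. 212.]]
[0.0095, -0.046, 0] [[259. 212.]]
[-0.0095, 0.046, 0] [[385. 237.]]
[-0.0095, 0.046, -0.04] [[399. 265.]]
[0.0095, 0.046, -0.04] [[401. 237.]]
[0.0095, 0.046, -0.066] [[415. 259.]]
```

View pics/cw0.png

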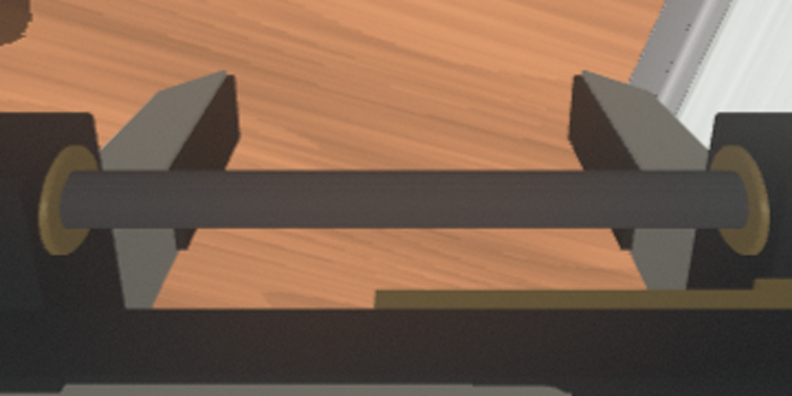

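Run:
```python
from h import *
for t in ([.5413,-.1914,.19],):
  for dz in(0,.02,.04,.06): print(dz,(proj('scene2',np.array(t)+[0,0,dz])-[180,60])*5)
t=np.array([.1535,-.5017,.1901])
for dz in (0,.04):print(proj('scene0',t+[0,0,dz]))
crop('scene0',130,10,230,90,8,'c1');crop('scene2',210,130,280,190,10,'c2')
```

```text
0 [[326.15297405 566.02978347]]
0.02 [[320.66281092 544.30082804]]
0.04 [[315.00403954 521.90455528]]
0.06 [[309.16877162 498.80974487]]
[[186.08324213  72.87128171]]
[[182.78341803  63.16130276]]
```

View pics/c1.png

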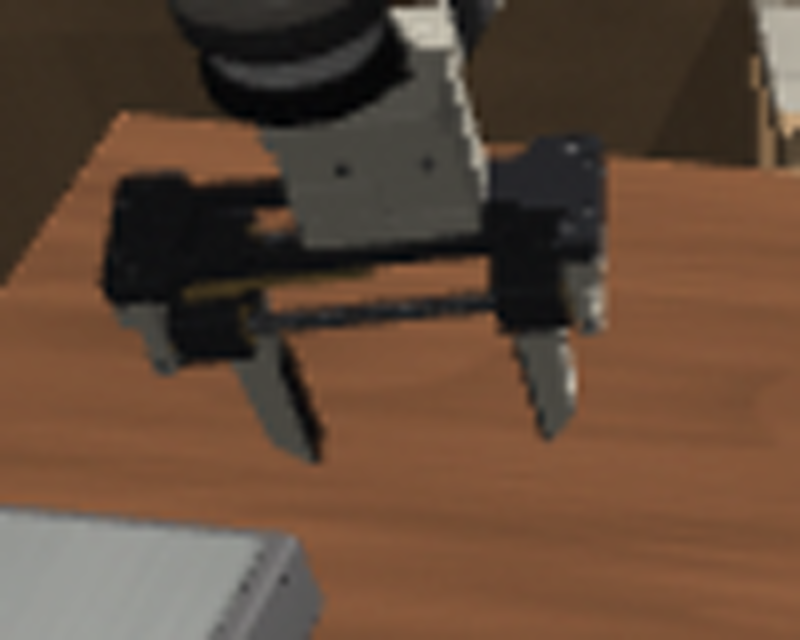

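View pics/c2.png

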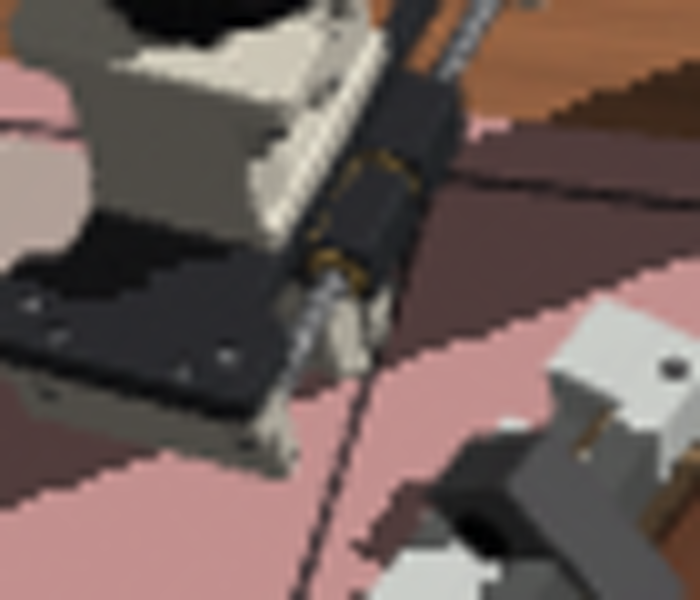

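Run:
```python
from h import *
from scipy.spatial.transform import Rotation as Q
R=Q.from_euler('xyz',[-3.1405,-.00016,.2968]).as_matrix(); t=np.array([.1535,-.5017,.1901])
def tri(a,b):
    (o1,d1),(o2,d2)=ray(*a),ray(*b); A=np.c_[d1,-d2]; s=np.linalg.lstsq(A,o2-o1,rcond=None)[0]
    p,q=o1+d1*s[0],o2+d2*s[1]; return (p+q)/2,np.linalg.norm(p-q)
for w,sc in(((399.5,234),(318,460)),((399.5,234),(300,458)),((249,234),(548,438)),((249,234),(570,410))):
    X,e=tri(('wrist0',)+w,('scene0',sc[0]/8+130,sc[1]/8+10)); print((R.T@(X-t)*1000).round(1),round(e*1000,1))
```

```text
[  8.7  45.2 -34.6] 2.2
[  9.8  48.2 -36.8] 4.9
[  4.7 -48.2 -29.5] 4.5
[  2.  -53.5 -34.4] 19.4
```

Call:
step_arm(
  moves=[
    [[0, 0, -0.02, 0], [0, -0.015, 0, 0], [0, -0.02, 0, 0], [0.001, -0.02, 0, 0], [0, -0.005, 0.02, 0], [0, 0, 0.015, 0], [0, 0, 0, 0]],
  ],
)

```text
time: 5.42
tool_pos: [0.5265, -0.1897, 0.0666]
tool_rot: [3.136, 0.001, -1.883]
contact_force: [0.4, 0.7, -0.7]
opening: 0.0004
```

Run:
```python
from h import *
o=robot.observe();print(o['time'],incase(o['tool_pos']),o['contact_force'],o['tool_rot'][2],o['qpos'][5])
snap('wrist','w4'); crop('w4',220,120,440,270,3.5,'cw4');go([-130,-30,60])
```

```text
5.4167 [-130.1711097   -35.43973515   66.58804798] [ 0.43971372  0.71367596 -0.73520927] -1.8831425048718404 2.971250212480864
world [ 0.5214 -0.1877  0.06  ] delta tool [-0.0004  0.0059  0.0081]
```

View pics/cw4.png

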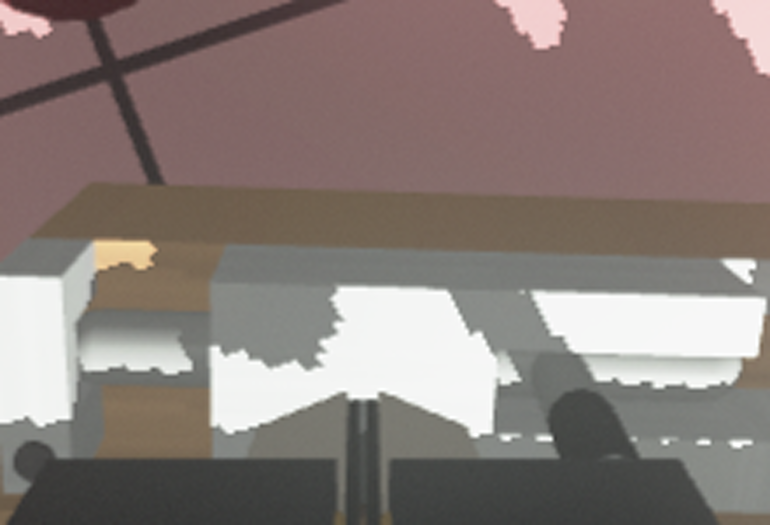

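Call:
step_arm(
  moves=[
    [[0, 0, 0.006, 0], [0, 0, 0.004, 0], [0, 0, 0.002, 0], [0, 0, 0, 0], [0, 0, 0, 0]],
  ],
)

```text
time: 5.88
tool_pos: [0.5279, -0.1905, 0.058]
tool_rot: [-3.141, -0.0, -1.883]
contact_force: [-1.0, -0.9, 0.5]
opening: 0.0005
```

Call:
step_arm(
  moves=[
    [[0, 0, 0.002, 0], [0, 0, 0.001, 0], [0, 0, 0, 0]],
  ],
)

```text
time: 6.13
tool_pos: [0.5277, -0.1904, 0.0545]
tool_rot: [3.141, -0.0, -1.883]
contact_force: [-0.3, -0.7, -0.0]
opening: 0.0007
```

Call:
step_arm(
  moves=[
    [[0, 0, 0.002, 0], [0, 0, 0, 0]],
  ],
)

```text
time: 6.3
tool_pos: [0.5277, -0.1904, 0.0523]
tool_rot: [3.141, -0.0, -1.883]
contact_force: [-0.1, -0.2, 0.3]
opening: 0.0006
```

Call:
step_arm(
  moves=[
    [[0, 0.006, 0, 0], [0, 0.005, 0, 0], [0, 0.005, 0, 0], [0, 0.004, 0, 0], [0, 0.004, 0, 0], [0, 0.004, 0, 0], [0, 0.004, 0, 0], [0, 0.004, 0, 0]],
  ],
)

```text
time: 6.97
tool_pos: [0.4934, -0.1793, 0.0527]
tool_rot: [-3.141, -0.0, -1.883]
contact_force: [1.6, -0.6, 0.2]
opening: 0.0006
```

Run:
```python
from h import *
o=robot.observe();print(o['time'],incase(o['tool_pos']),o['contact_force'],o['tool_rot'][2],o['qpos'][5])
snap('wrist','w5'); crop('w5',180,140,440,270,3,'cw5')
```

```text
6.9667 [-131.38818637   -0.80540818   52.72711601] [ 1.58257655 -0.58464215  0.16766254] -1.8831957330551967 2.9593727491391855
```

View pics/cw5.png

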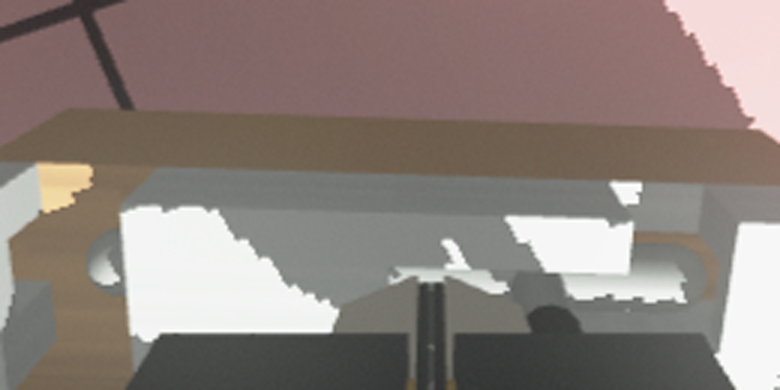

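Call:
step_arm(
  moves=[
    [[0, 0.004, 0, 0], [0, 0.004, 0, 0], [0, 0.004, 0, 0], [0, 0.004, 0, 0], [0, 0.003, 0, 0], [0, 0.003, 0, 0]],
  ],
)

```text
time: 7.52
tool_pos: [0.4724, -0.1725, 0.0527]
tool_rot: [-3.141, -0.0, -1.883]
contact_force: [1.5, -0.8, 0.4]
opening: 0.0004
```

Run:
```python
from h import *
o=robot.observe();print(o['time'],incase(o['tool_pos']),o['contact_force'],o['tool_rot'][2],o['qpos'][5])
snap('wrist','w6'); crop('w6',160,140,440,270,2.8,'cw6')
```

```text
7.5167 [-131.93558984   21.23994337   52.69222857] [ 1.47041853 -0.76406512  0.3658819 ] -1.8832334516527385 2.9514240403560223
```

View pics/cw6.png

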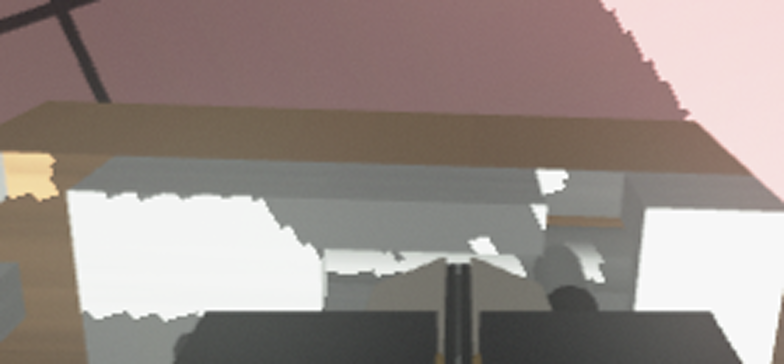

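Call:
step_arm(
  moves=[
    [[0, 0.003, 0, 0], [0, 0.003, 0, 0], [0, 0.003, 0, 0], [0, 0, 0, 0]],
  ],
)

```text
time: 7.9
tool_pos: [0.4634, -0.1696, 0.0526]
tool_rot: [3.141, 0.0, -1.883]
contact_force: [0.7, -0.4, 0.7]
opening: 0.0003
```

Call:
step_arm(
  moves=[
    [[0, 0.002, 0, 0], [0, 0.001, 0, 0], [0, 0, 0, 0]],
  ],
)

```text
time: 8.15
tool_pos: [0.4616, -0.1691, 0.0528]
tool_rot: [-3.14, -0.0, -1.883]
contact_force: [3.1, -0.6, -0.5]
opening: 0.0003
```

Run:
```python
from h import *
o=robot.observe();print(o['time'],incase(o['tool_pos']),o['contact_force'],o['tool_rot'][2],o['qpos'][5])
snap('wrist','w7'); crop('w7',160,140,440,270,2.8,'cw7')
```

```text
8.15 [-132.29546769   32.55223718   52.75359295] [ 3.05803192 -0.58218184 -0.53056497] -1.883338652680528 2.9468736930720105
```

View pics/cw7.png

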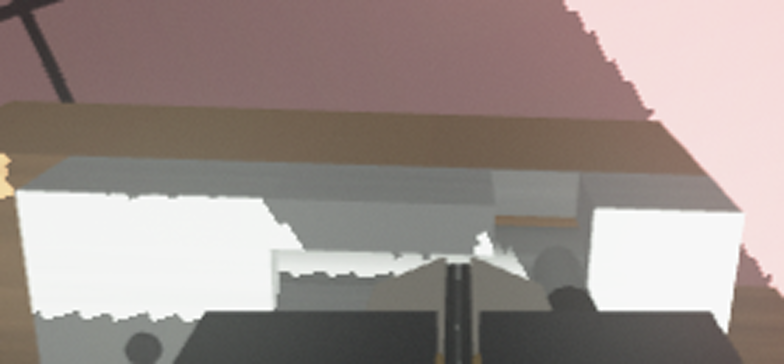

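Call:
step_arm(
  moves=[
    [[0, 0.002, 0, 0], [0, 0.001, 0, 0], [0, 0, 0, 0]],
  ],
)

```text
time: 8.45
tool_pos: [0.4608, -0.1691, 0.0533]
tool_rot: [-3.136, -0.001, -1.884]
contact_force: [8.8, -2.2, -2.0]
opening: 0.0006
```

Call:
step_arm(
  moves=[
    [[0, 0.002, 0, 0], [0, 0, 0, 0], [0, 0, 0, 0]],
  ],
)

```text
time: 8.7
tool_pos: [0.4607, -0.1692, 0.0534]
tool_rot: [-3.132, -0.001, -1.884]
contact_force: [14.5, -3.9, -6.0]
opening: 0.0005
```

Call:
step_arm(
  moves=[
    [[0, -0.008, 0, 0], [0, -0.006, 0, 0], [0, 0, -0.025, 0], [0, 0, -0.03, 0], [0, 0, -0.01, 0], [0, 0, 0, 0]],
  ],
)

```text
time: 9.2
tool_pos: [0.4708, -0.1722, 0.1199]
tool_rot: [-3.138, -0.001, -1.883]
contact_force: [0.8, -0.2, -0.2]
opening: 0.0005
```

Run:
```python
from h import *
o=robot.observe();print(o['time'],incase(o['tool_pos']),o['contact_force'],o['tool_rot'][2],o['qpos'][5])
snap('wrist','w8'); crop('w8',160,120,440,270,2.8,'cw8');snap('scene','s8'); go([-100,53,116]);go([-100,53,56])
P=np.load('P.npy')
for y in (50,53,56):
  for l in np.radians([-15,0,15]):
    print(y,l.round(2),((proj('w8',W(P,[[-130+56*np.sin(l),y,62+56*np.cos(l)]]))[0]-[160,120])*2.8).round(0))
```

```text
9.2 [-132.18171963   22.86629875  119.89345427] [ 0.77259026 -0.17803329 -0.23665729] -1.8830402269391762 2.9504318491074564
world [ 0.453  -0.1319  0.116 ] delta tool [-0.0326  0.0274  0.0011]
world [ 0.453  -0.1319  0.056 ] delta tool [-0.0326  0.0273  0.0611]
50 -0.26 [563. 245.]
50 0.0 [560. 300.]
50 0.26 [556. 346.]
53 -0.26 [575. 246.]
53 0.0 [572. 300.]
53 0.26 [567. 346.]
56 -0.26 [586. 246.]
56 0.0 [583. 300.]
56 0.26 [578. 347.]
```

View pics/cw8.png

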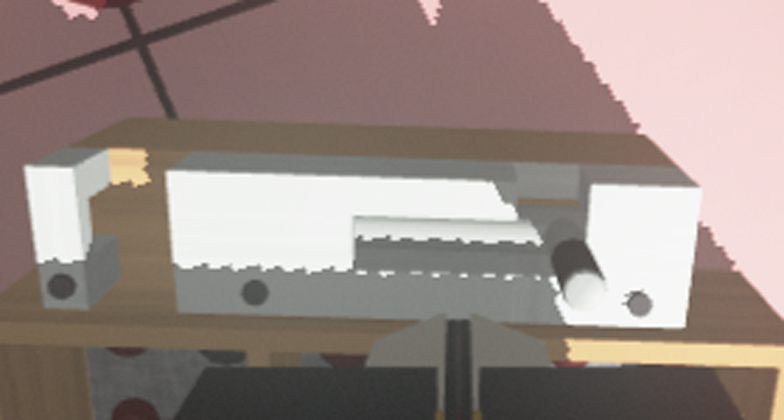

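Call:
step_arm(
  moves=[
    [[-0.016, 0.014, 0, 0], [-0.016, 0.014, 0, 0], [0, 0, 0.025, 0], [0, 0, 0.025, 0], [0, 0, 0.01, 0], [0, 0, 0, 0]],
  ],
)

```text
time: 9.8
tool_pos: [0.4498, -0.1311, 0.054]
tool_rot: [3.133, 0.001, -1.883]
contact_force: [0.5, 0.3, 0.2]
opening: 0.0005
```

Run:
```python
from h import *
o=robot.observe();print(o['time'],incase(o['tool_pos']),o['contact_force'],o['tool_rot'][2],o['qpos'][5])
snap('wrist','w9'); crop('w9',160,120,440,270,2.8,'cw9'); go([-160,53,58])
```

```text
9.8 [-100.29213844   56.27021841   53.95619933] [0.45420349 0.28028726 0.2039948 ] -1.883041375285174 3.0067065181090418
world [ 0.4331 -0.1885  0.058 ] delta tool [ 0.0595 -0.0004 -0.0026]
```

View pics/cw9.png

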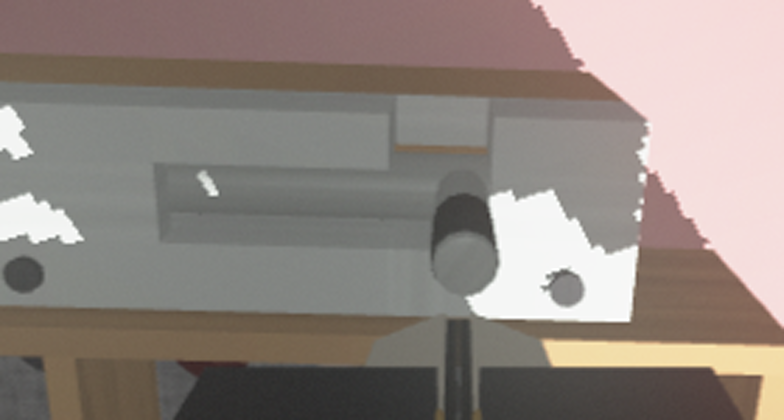

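Call:
step_arm(
  moves=[
    [[0.006, 0, 0, 0], [0.006, 0, 0, 0], [0.005, 0, 0, 0], [0.005, 0, 0, 0], [0.005, 0, 0, 0], [0.005, 0, 0, 0], [0, 0, 0, 0]],
  ],
)

```text
time: 10.43
tool_pos: [0.443, -0.1642, 0.0578]
tool_rot: [-3.141, -0.0, -1.884]
contact_force: [-0.0, 0.7, -0.2]
opening: 0.0007
```

Run:
```python
from h import *
o=robot.observe();print(o['time'],incase(o['tool_pos']),o['contact_force'],o['tool_rot'][2],o['qpos'][5])
snap('wrist','w10'); crop('w10',160,120,440,270,2.8,'cw10'); go([-160,53,58])
```

```text
10.4333 [-133.78999233   51.76013752   57.8334841 ] [-0.01206493  0.6574491  -0.20425802] -1.884148033122094 2.938108748222949
world [ 0.4331 -0.1885  0.058 ] delta tool [ 0.0266  0.0018 -0.0002]
```

View pics/cw10.png

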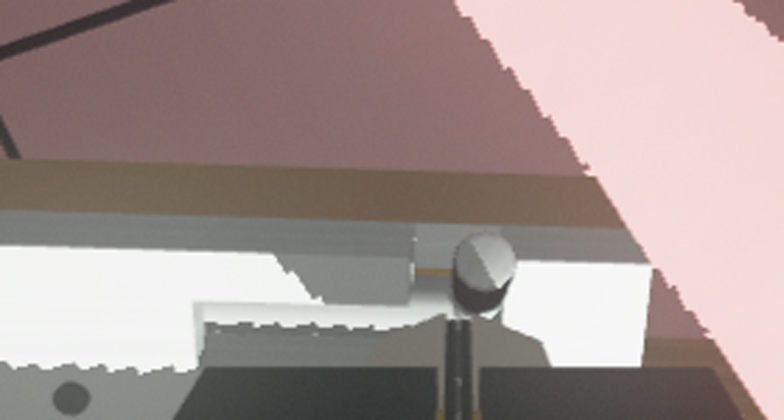

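Call:
step_arm(
  moves=[
    [[0.006, 0.001, 0, 0], [0.006, 0.001, 0, 0], [0.006, 0, 0, 0], [0.006, 0, 0, 0], [0.006, 0, 0, 0], [0.006, 0, 0, 0], [0, 0, 0, 0]],
  ],
)

```text
time: 11.07
tool_pos: [0.43, -0.1979, 0.0576]
tool_rot: [-3.141, -0.0, -1.884]
contact_force: [0.2, -0.5, 0.5]
opening: 0.0008
```

Run:
```python
from h import *
o=robot.observe();print(o['time'],incase(o['tool_pos']),o['contact_force'],o['tool_rot'][2],o['qpos'][5])
snap('wrist','w11'); crop('w11',160,120,440,270,2.8,'cw11')
```

```text
11.0667 [-169.94620959   52.84692794   57.64037089] [ 0.19861517 -0.51466267  0.52144178] -1.884249737604624 2.861979275300309
```

View pics/cw11.png

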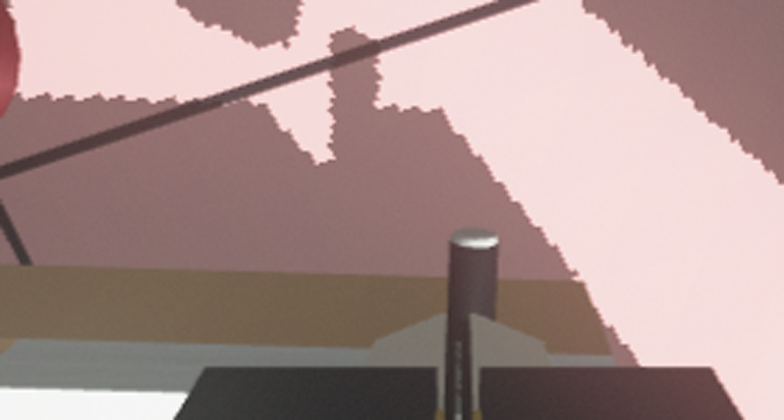

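Call:
step_arm(
  moves=[
    [[0, 0, -0.02, 0], [0, 0, -0.04, 0], [0, 0, -0.04, 0], [0, 0, -0.04, 0], [0, 0, -0.04, 0], [0, 0, 0, -0.1], [0, 0, 0, -0.12], [0, 0, 0, -0.12]],
  ],
)

```text
time: 11.78
tool_pos: [0.4304, -0.1966, 0.2385]
tool_rot: [-3.14, -0.001, -1.537]
contact_force: [0.3, 0.3, -0.9]
opening: 0.0005
```

Run:
```python
from h import *
o=robot.observe();print(o['time'],incase(o['tool_pos']),o['contact_force'],o['tool_rot'][2],o['qpos'])
snap('wrist','w12');snap('scene','s12'); crop('w12',160,60,480,280,2.4,'cw12');crop('s12',200,100,360,260,5,'cs12')
```

```text
11.7833 [-168.51877572   52.9035972   238.45964483] [ 0.33536177  0.2758392  -0.8934597 ] -1.5370860934100707 [-5.90641256e-01  2.09002520e-01  1.57410235e+00  6.94916930e-05
  1.35670668e+00  2.51722573e+00]
```

View pics/cw12.png

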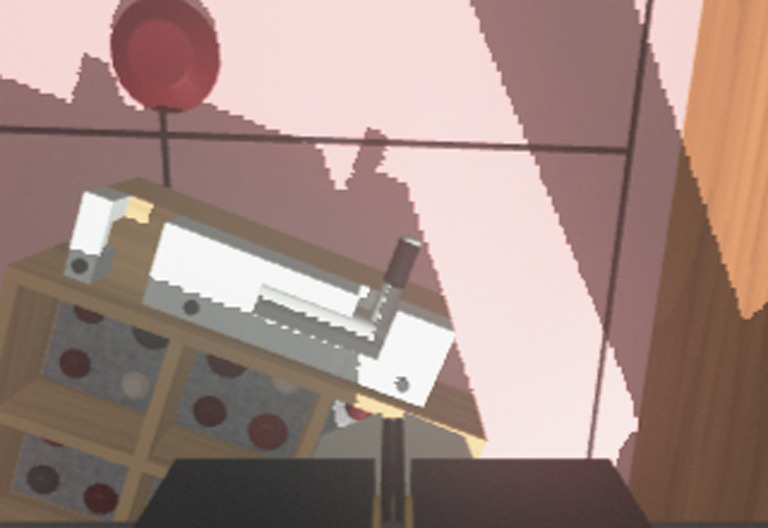

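View pics/cs12.png

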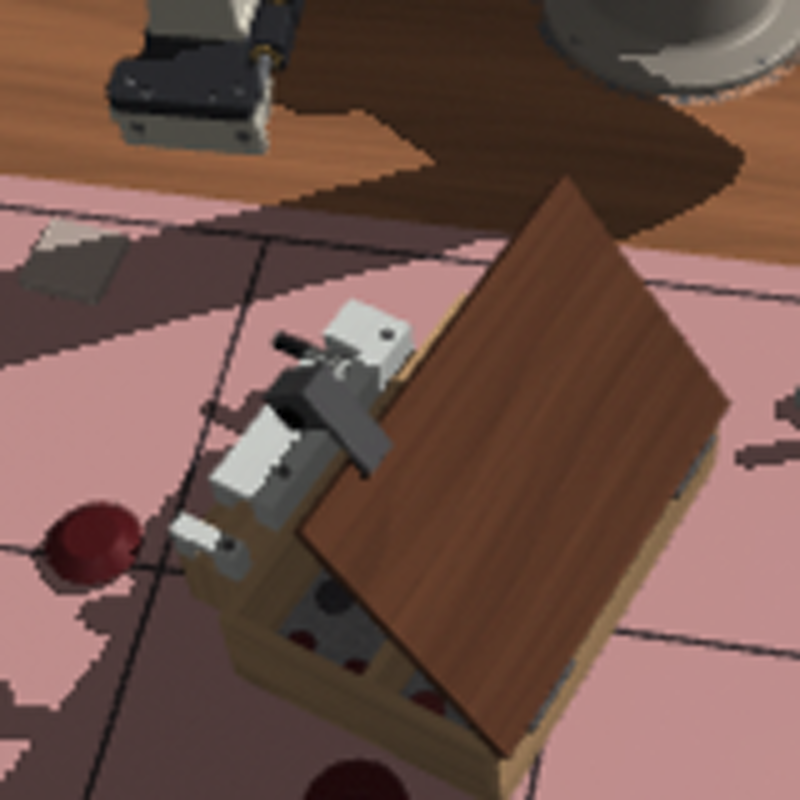

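Call:
step_arm(
  moves=[
    [[0, 0, 0, -0.12], [0, 0, 0, -0.12], [0, 0, 0, -0.12], [0, 0, 0, -0.12], [0, 0, 0, -0.12], [0, 0, 0, -0.12], [0, 0, 0, -0.12], [0, 0, 0, -0.12]],
  ],
)

```text
time: 12.55
tool_pos: [0.4301, -0.1965, 0.2373]
tool_rot: [3.142, 0.001, -0.582]
contact_force: [-0.1, 0.4, -0.2]
opening: 0.0004
```

Call:
step_arm(
  moves=[
    [[0, 0, 0, -0.12], [0, 0, 0, -0.12], [0, 0, 0, 0]],
  ],
)

```text
time: 12.8
tool_pos: [0.4301, -0.1965, 0.2374]
tool_rot: [-3.141, 0.001, -0.343]
contact_force: [0.3, -1.1, -0.3]
opening: 0.0005
```

Run:
```python
from h import *
o=robot.observe();print(o['time'],incase(o['tool_pos']),o['contact_force'],o['tool_rot'][2],o['qpos'])
off=34
for th in(.88,.7,.5,.3,.15,.0):
  X=[95-178*np.cos(th)+10*np.sin(th),0,70+178*np.sin(th)+10*np.cos(th)-off]; print(th,np.round(X)); go(X)
```

```text
12.8 [-168.5741861    53.22683296  237.37186027] [ 0.26598013 -1.12341045 -0.27856148] -0.3426757691400537 [-5.90902413e-01  2.10691716e-01  1.57493077e+00  3.31321919e-05
  1.35655624e+00  1.32256268e+00]
0.88 [-11.   0. 180.]
world [ 0.5326 -0.0652  0.1796] delta tool [ 0.0525 -0.1581  0.0578]
0.7 [-35.   0. 158.]
world [ 0.5247 -0.0879  0.1583] delta tool [ 0.0526 -0.1341  0.079 ]
0.5 [-56.   0. 130.]
world [ 0.5175 -0.1083  0.1301] delta tool [ 0.0528 -0.1124  0.1072]
0.3 [-72.   0.  98.]
world [ 0.5123 -0.1231  0.0982] delta tool [ 0.0529 -0.0967  0.1392]
0.15 [-80.   0.  72.]
world [ 0.5098 -0.1301  0.0725] delta tool [ 0.0529 -0.0893  0.1649]
0.0 [-83.   0.  46.]
world [ 0.5087 -0.1334  0.046 ] delta tool [ 0.0529 -0.0858  0.1914]
```

Call:
step_arm(
  moves=[
    [[0.01, -0.03, 0, 0], [0.011, -0.033, 0, 0], [0.011, -0.033, 0, 0], [0.011, -0.033, 0, 0], [0.0095, -0.029, 0, 0], [0, 0, 0.02, 0], [0, 0, 0.02, 0], [0, 0, 0, 0]],
  ],
)

```text
time: 13.47
tool_pos: [0.5307, -0.0642, 0.1937]
tool_rot: [3.141, 0.008, -0.348]
contact_force: [-1.0, 0.3, -1.1]
opening: 0.0008
```

Run:
```python
from h import *
o=robot.observe();print(o['time'],incase(o['tool_pos']),o['contact_force'],o['tool_rot'][2],o['qpos'])
snap('scene','s13'); crop('s13',180,60,360,220,4.4,'cs13')
```

```text
13.4667 [-10.40942753   2.12722289 193.68520748] [-1.04944662  0.29086406 -1.11712698] -0.34795546607236916 [-2.63751817e-01  3.62142973e-01  1.48529759e+00 -1.43486377e-04
  1.30173544e+00  1.65503572e+00]
```

View pics/cs13.png

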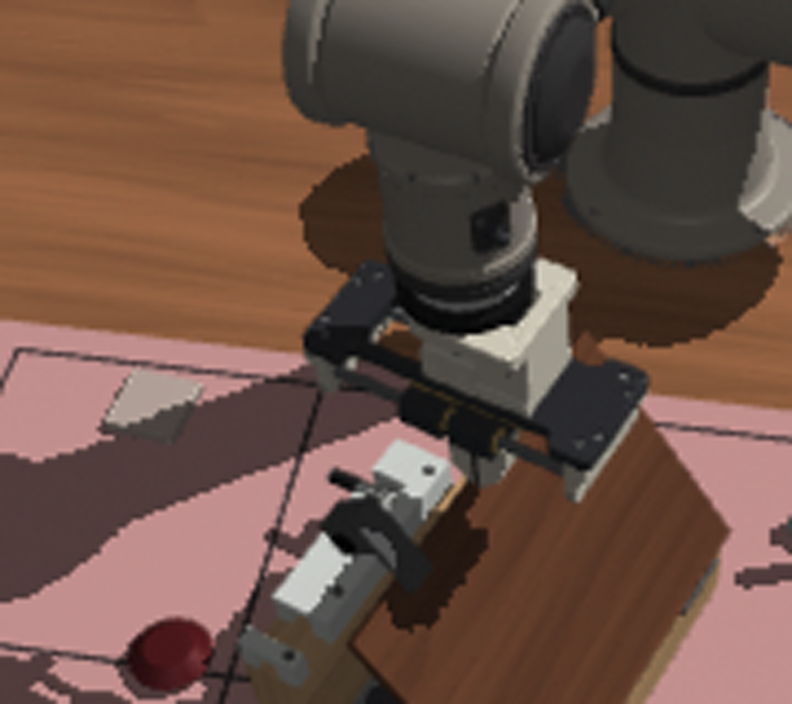

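Call:
step_arm(
  moves=[
    [[0, -0.011, 0, 0], [0, 0, 0.008, 0], [0, 0, 0.006, 0], [0, 0.001, 0.005, 0], [0, 0.003, 0.005, 0], [0, 0.004, 0.005, 0], [0, 0.004, 0.005, 0]],
  ],
)

```text
time: 14.1
tool_pos: [0.5326, -0.0671, 0.1636]
tool_rot: [-3.142, -0.001, -0.344]
contact_force: [1.2, 0.3, 2.4]
opening: 0.0008
```

Run:
```python
from h import *
o=robot.observe();print(o['time'],incase(o['tool_pos']),o['contact_force'],o['tool_rot'][2])
snap('scene','s14'); crop('s14',180,60,360,220,4.4,'cs14')
```

```text
14.1 [-12.52134287  -0.56666133 163.58860681] [1.23836146 0.31310011 2.44153054] -0.3435415687933605
```

View pics/cs14.png

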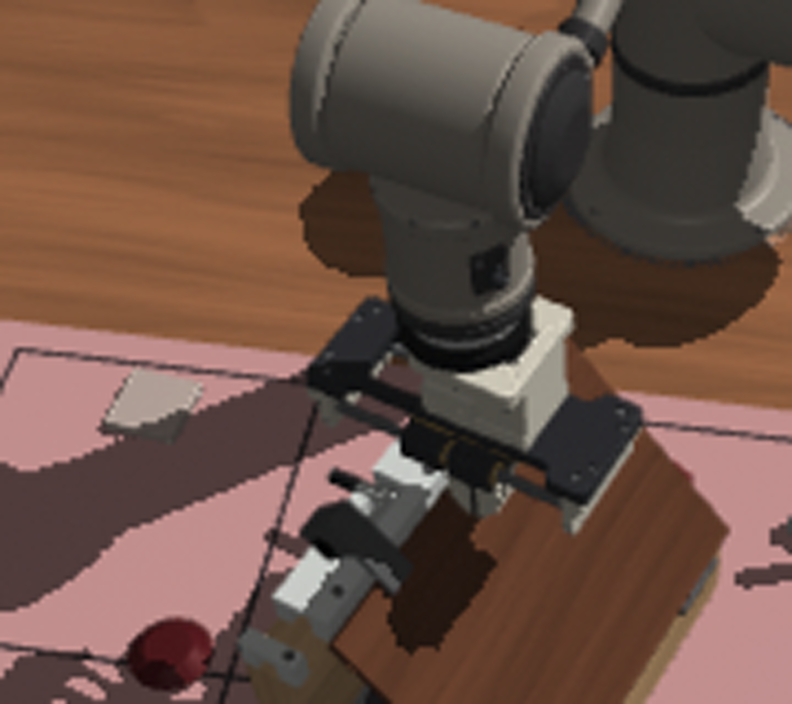

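Call:
step_arm(
  moves=[
    [[0, 0.004, 0.005, 0], [0, 0.004, 0.005, 0], [0, 0.004, 0.005, 0], [0, 0.005, 0.006, 0], [0, 0.005, 0.006, 0], [0, 0.005, 0.007, 0], [0, 0.004, 0.007, 0]],
  ],
)

```text
time: 14.73
tool_pos: [0.5218, -0.0965, 0.1219]
tool_rot: [3.141, -0.0, -0.343]
contact_force: [-0.1, -0.9, 3.4]
opening: 0.0003
```

Run:
```python
from h import *
o=robot.observe();print(o['time'],incase(o['tool_pos']),o['contact_force'],o['tool_rot'][2])
```

```text
14.7333 [-43.81636001  -0.12240143 121.88345787] [-0.13077947 -0.94366343  3.43458957] -0.34347752583753155
```

Call:
step_arm(
  moves=[
    [[0, 0.004, 0.007, 0], [0, 0.004, 0.007, 0], [0, 0.004, 0.007, 0], [0, 0.003, 0.007, 0], [0, 0.002, 0.007, 0], [0, 0.002, 0.007, 0], [0, 0.001, 0.005, 0]],
  ],
)

```text
time: 15.32
tool_pos: [0.5148, -0.115, 0.0746]
tool_rot: [3.141, 0.001, -0.343]
contact_force: [-0.3, -2.3, 2.6]
opening: -0.0
```

Run:
```python
from h import *
o=robot.observe();print(o['time'],incase(o['tool_pos']),o['contact_force'],o['tool_rot'][2])
snap('scene','s15'); crop('s15',180,60,360,220,4.4,'cs15')
```

```text
15.3167 [-63.56615292   0.28487801  74.63542847] [-0.28820498 -2.28964948  2.56421496] -0.34323171584896683
```

View pics/cs15.png

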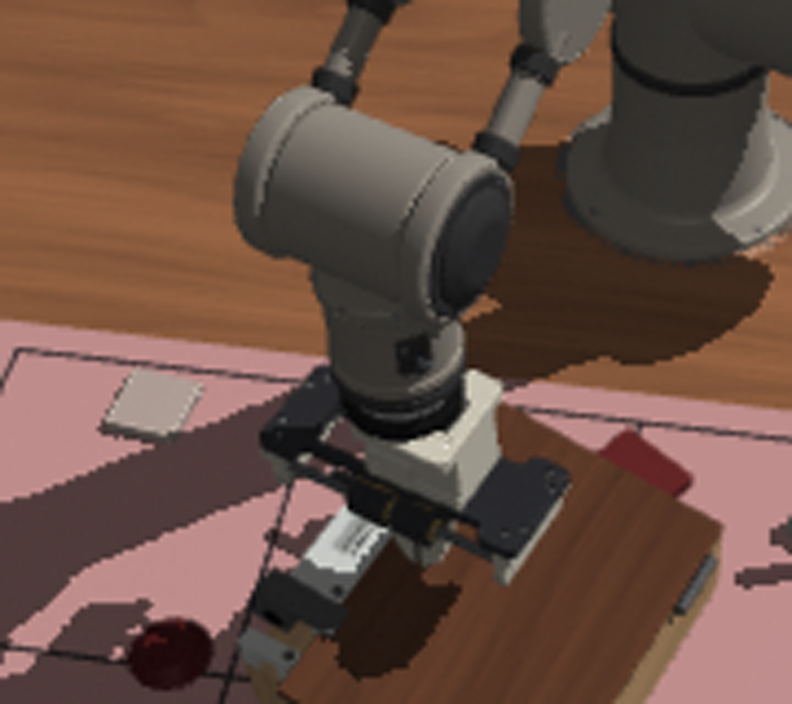

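Call:
step_arm(
  moves=[
    [[0, 0.003, 0.006, 0], [0, 0.003, 0.006, 0], [0, 0.003, 0.005, 0], [0, 0.003, 0.003, 0], [0, 0.002, 0.003, 0], [0, 0, 0, 0]],
  ],
)

```text
time: 15.87
tool_pos: [0.5101, -0.1282, 0.0519]
tool_rot: [3.141, 0.001, -0.344]
contact_force: [0.2, 0.2, -0.8]
opening: 0.0007
```

Call:
step_arm(
  moves=[
    [[0, 0.002, 0.003, 0], [0, 0, 0, 0]],
  ],
)

```text
time: 16.03
tool_pos: [0.5098, -0.13, 0.0493]
tool_rot: [3.141, -0.0, -0.343]
contact_force: [-0.2, -0.2, -0.5]
opening: 0.0004
```

Run:
```python
from h import *
o=robot.observe();print(o['time'],incase(o['tool_pos']),o['contact_force'],o['tool_rot'][2])
```

```text
16.0333 [-7.93735088e+01  7.11471742e-02  4.93260296e+01] [-0.21067398 -0.19957028 -0.45919035] -0.3433130443434387
```

Call:
step_arm(
  moves=[
    [[0, 0, 0.002, 0], [0, 0, 0.001, 0], [0, 0, 0, 0]],
  ],
)

```text
time: 16.28
tool_pos: [0.5099, -0.1298, 0.0465]
tool_rot: [3.141, -0.0, -0.343]
contact_force: [-0.3, -0.9, -0.1]
opening: 0.0006
```

Call:
step_arm(
  moves=[
    [[0, 0, 0.002, 0], [0, 0, 0, 0]],
  ],
)

```text
time: 16.45
tool_pos: [0.5099, -0.1297, 0.0444]
tool_rot: [3.141, -0.0, -0.343]
contact_force: [0.4, 0.2, -0.2]
opening: 0.0003
```

Call:
step_arm(
  moves=[
    [[0, 0, 0.002, 0], [0, 0, 0, 0]],
  ],
)

```text
time: 16.62
tool_pos: [0.51, -0.1296, 0.044]
tool_rot: [3.141, -0.001, -0.343]
contact_force: [-5.2, 0.2, 14.9]
opening: 0.0006
```

Call:
step_arm(
  moves=[
    [[0, 0, 0.0015, 0], [0, 0, 0, 0], [0, 0, 0, 0]],
  ],
)

```text
time: 16.87
tool_pos: [0.5101, -0.1297, 0.0439]
tool_rot: [3.141, -0.002, -0.343]
contact_force: [-7.7, 1.9, 25.6]
opening: 0.0005
```

Call:
step_arm(
  moves=[
    [[0, 0, 0.001, 0], [0, 0, 0, 0], [0, 0, 0, 0]],
  ],
)

```text
time: 17.12
tool_pos: [0.5101, -0.1297, 0.0438]
tool_rot: [3.141, -0.002, -0.343]
contact_force: [-10.1, 2.5, 33.6]
opening: 0.0006
```

Call:
step_arm(
  moves=[
    [[0, 0, -0.004, 0], [0, 0, -0.02, 0], [0, 0, -0.04, 0], [0, 0, -0.04, 0], [0, 0, -0.04, 0], [0, 0, 0, 0]],
  ],
)

```text
time: 17.62
tool_pos: [0.5137, -0.1309, 0.1919]
tool_rot: [3.141, -0.014, -0.343]
contact_force: [1.8, -0.5, 0.6]
opening: 0.0005
```

Call:
step_arm(
  moves=[
    [[-0.03, 0.03, 0, 0], [-0.03, 0.03, 0, 0], [-0.03, 0.03, 0, 0], [-0.03, 0.03, 0, 0], [-0.03, 0.03, 0, 0], [-0.03, 0.03, 0, 0], [0, 0, 0, 0]],
  ],
)

```text
time: 18.2
tool_pos: [0.2786, -0.2387, 0.1837]
tool_rot: [3.14, 0.002, -0.35]
contact_force: [1.0, -0.4, -0.4]
opening: 0.0006
```

Run:
```python
from h import *
o=robot.observe();print(o['time'],incase(o['tool_pos']),o['contact_force'],o['tool_rot'][2])
snap('scene','s16'); snap('top','t16');P=np.load('P.npy')
for n,f,c in(('s16','cs16',(190,120)),('t16','ct16',(290,120))):
    crop(n,c[0],c[1],c[0]+160,c[1]+150,5,f); im=cv2.imread(f'pics/{f}.png')
    for u,v in (proj(n,W(P,[[-95,-140,80],[-95,140,80],[95,-140,80],[95,140,80],[-145,-79,80],[-186,56,62],[-186,51,62]]))-c)*5: cv2.circle(im,(int(u),int(v)),4,(0,255,0),1)
    cv2.imwrite(f'pics/{f}.png',im)
```

```text
18.2 [-258.57158521  182.11201071  183.74460083] [ 1.00847797 -0.35424914 -0.42049383] -0.3497913783338997
```

View pics/cs16.png

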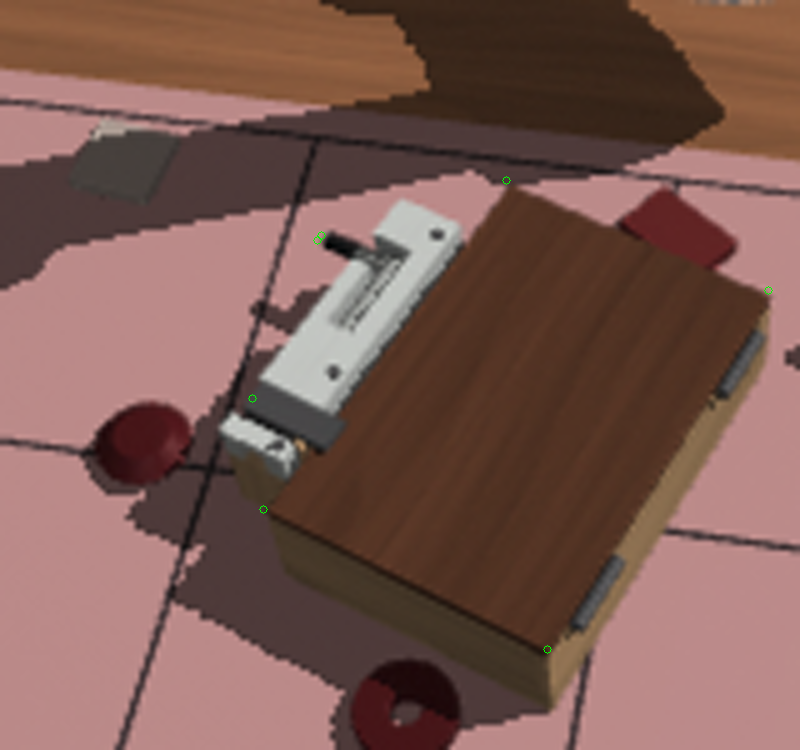

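View pics/ct16.png

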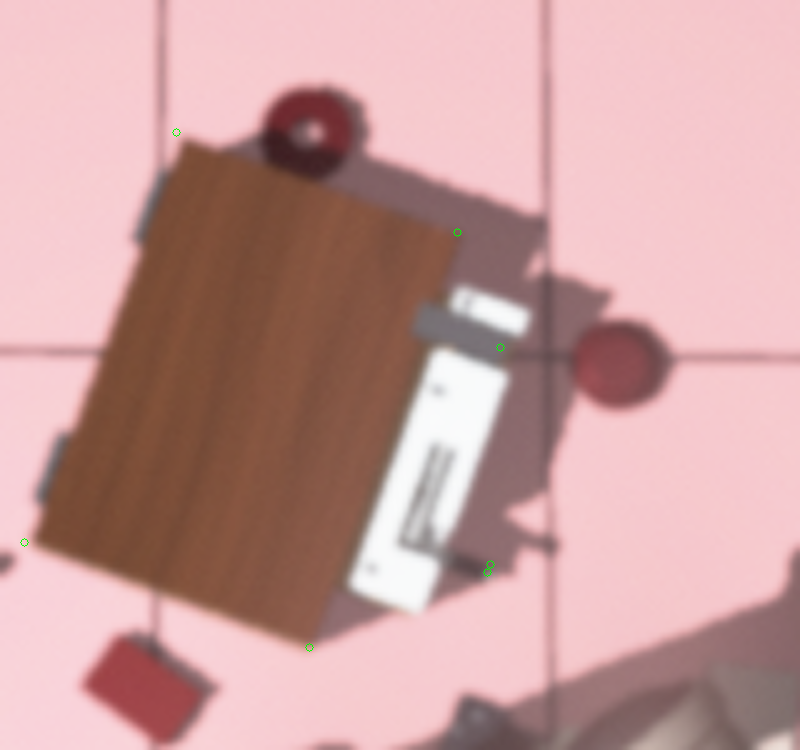

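```bash
python3 -c "
from h import *
print(robot.hand_in())"
```

```text
the job is handed in; nothing more can be done
None
```

The bolt is parked in its side notch, the lid is shut and pressed down, and I handed the job in at about 18 s of the 58 s allowed.

**What I did:**
- **Bolt drawn:** I pushed the handle low until the force rose to about 15 N at the closed end of its slot, with the bolt origin at about y 56.
- **Handle parked:** I tipped it sideways and it fell into the notch by itself.
- **Lid shut:** I swung it down and pressed at about 34 N until the fingertips stopped sinking. They stopped at about lid-top height, 80 mm.

**Last checks:** The scene and top pictures showed the lid's corners within about 3–4 mm of the shut position I calculated and the lug down in the gap. The handle lay level in the notch and the bolt nose was inside the barrel. The disc and slab (top view) and the tile (scene view) were where they started. I did not re-measure the ring, bowl, brush or jar.

**What disagreed:** The visible fingertips sit about 35 mm above the tool point the robot reports. My first push passed just over the handle, with no force felt. I measured the offset from two cameras, allowed for it, and it matched where the fingers met the lid.

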